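# Find the tired rack spring and mark it

### The arm

A 6-joint arm with a two-finger parallel gripper is mounted at the origin on the work surface. World frame = base frame: x ahead of the robot, y to its left, z up, the work surface at z = 0. Lengths are in m, angles in rad, forces in N, time in s.
With the tool pointing down it reaches from about 0.25 to 0.725 m from the base axis. Payload 4 kg.
Tool frame: the origin (TCP) lies on the centre line of the jaws, within the pads' length; the fingertips stand 11 mm ahead of it and the grasp point (between the pads) lies 8 mm behind it; z points along the fingers, x is the direction in which the jaws open and shut, and the axes are right-handed (so a half turn about z gives the same grasp; the last joint's range is limited). The gripper opens to 85 mm and grips with 20 to 120 N. Pads are 22 mm wide; open, the fingers measure 114 mm over their backs; the gripper's body (76 mm by 85 mm) begins 54 mm behind the grasp point. The pads swing forward as they close: fully open they stand 13 mm farther back than shut.
Start: joints at [-1.191, 0.241, 0.005, 1.335, 0, 1.571], TCP at [0.185, -0.464, 0.205] pointing down, gripper open.
Joint ranges: [-2.72, 2.72], [-1.05, 1.87], [-1.09, 1.28], [-1.99, 2.15], [-1.42, 1.44], [-3.14, 3.14]. Speed limits (rad/s): [2.79, 2.79, 3.14, 3.14, 3.14, 3.14].

### API

Orientations are given as a unit quaternion [x, y, z, w].
In Python, from workcell import bot, viewer, order gives the robot as it stands. The module is installed in compiled form; this text tells all that it offers.
- The arm moves only by the tool send_rows, never from a script. Its argument "increments" is a list that holds one entry, the list of rows, each a list of 4 numbers: the shift along the tool's x, y, z in m, then the turn about the tool's z in degrees. A call has exactly 8 rows; each row shifts and turns the pose as measured when the row begins, along the tool's axes as they then stand; what a row does not reach is not made up. A row lasts 1/10 s, in which the tool goes at most 50 mm and 8.59 degrees, less where a joint would pass 70% of its speed; a pose out of reach is approached as far as the arm can. A call is refused whole if a number of a shift passes 0.05 or a number of a turn 8.59, either way. A call with a gripper value outside its range is refused whole. "hand" is the closure, from -1 (fully open) to 1 (shut), so that 0 is half open, set as the call begins (left out, the last holds). The fingers move at their own pace and stop on an object; the grip force is fixed at half the most. Time passes only in rows, so rows that do not move let the fingers close, or fill a call up. It gives the time, the measured TCP pose, the force and the opening at its end, in the units of the state.
- bot.get_obs(): the state, without advancing time (a new reading comes with each control period).
- viewer.camera(name): name is "side" or "top" or "wrist"; returns a dict with "image" (420x560x3 uint8, red, green, blue), "range_z" (420x560 float32, m along the optical axis (not along the pixel's ray), 0 where there is no reading), "camera_matrix" (3x3 intrinsics, pixels), "eye" and "rotation" of the camera in the world. Camera axes: x right, y down, z forward; pixel columns grow to the right and rows downward; lengths in m; the calibration is good to about 2 mm. A picture is of the moment at which its call begins.
- order.job_done(): hands the job in, once; it reports no verdict.
The state is a dict: "clock": time; "joint_pos": joint angles; "joint_vel": joint speeds; "tau": joint torques, N m; "eef_pos": TCP position; "tool_rot": TCP orientation; "ft_force": force on the tool from outside, world axes, zero at the start; "ft_torque": the same for the moment, N m; "grip_width": finger opening in m.
Only numpy, scipy, OpenCV 4.12 (cv2) and the standard library are available. Lean on these libraries where they do the work, as an engineer would, in place of code of your own. Each camera call takes 0.05 s, during which the arm holds its last target.

### The job

Three leaf springs from the glass rack are fixed on the cutting table, and one has gone tired. Going from the robot's left to its right (from +y to -y), press each one with the closed fingertips on the stud at its mid-length with about 8 N for half a second, never over 20 N, and judge how far it gives; then take the small brass plug and let it drop through the funnel into the well of the spring that gives most. Leave the lead block, the glass circle, the circle cutter and the iron stand where they are.

Things in the scene. Friction and masses are not known exactly. Their poses are not given: they have to be found in the camera images.
- spring_elm: One of three look-alike fixed spring blocks, set anywhere and turned: timber base (x -80 to +92, y -39 to +39 mm, 15 high), two timber cheeks (60 mm apart, tops 58 mm high), between them a flat steel leaf 90 x 20 mm, 48 mm above the table, clamped at x = +20 (clamp 56 mm high), free end toward -x; funnel behind the clamp. Origin on the table, z up. Which block is tired cannot be seen.
- stud_elm (a point): Centre of the flat top of the dark round stud on the leaf of spring_elm at mid-length (block's x = -25 mm), 18 mm across, 6 mm high; at rest 55 mm above the table. Pressed, the stud sinks with the leaf by 1 mm per 0.8 to 3 N, at most 12 mm, and springs back. Under 8 N a sound spring gives 2 to 4 mm, the tired one about 9.
- funnel_elm (a point): Centre of the funnel mouth of spring_elm, level with the rim, 85 mm above the table, at the block's x = +62 mm. Mouth 57 mm across inside (62 outside), narrowing over 36 mm to a well 20 mm across whose floor is 14.5 mm above the table.
- spring_ash: One of three look-alike fixed spring blocks, set anywhere and turned: timber base (x -80 to +92, y -39 to +39 mm, 15 high), two timber cheeks (60 mm apart, tops 58 mm high), between them a flat steel leaf 90 x 20 mm, 48 mm above the table, clamped at x = +20 (clamp 56 mm high), free end toward -x; funnel behind the clamp. Origin on the table, z up. Which block is tired cannot be seen.
- stud_ash (a point): Centre of the flat top of the dark round stud on the leaf of spring_ash at mid-length (block's x = -25 mm), 18 mm across, 6 mm high; at rest 55 mm above the table. Pressed, the stud sinks with the leaf by 1 mm per 0.8 to 3 N, at most 12 mm, and springs back. Under 8 N a sound spring gives 2 to 4 mm, the tired one about 9.
- funnel_ash (a point): Centre of the funnel mouth of spring_ash, level with the rim, 85 mm above the table, at the block's x = +62 mm. Mouth 57 mm across inside (62 outside), narrowing over 36 mm to a well 20 mm across whose floor is 14.5 mm above the table.
- spring_oak: One of three look-alike fixed spring blocks, set anywhere and turned: timber base (x -80 to +92, y -39 to +39 mm, 15 high), two timber cheeks (60 mm apart, tops 58 mm high), between them a flat steel leaf 90 x 20 mm, 48 mm above the table, clamped at x = +20 (clamp 56 mm high), free end toward -x; funnel behind the clamp. Origin on the table, z up. Which block is tired cannot be seen.
- stud_oak (a point): Centre of the flat top of the dark round stud on the leaf of spring_oak at mid-length (block's x = -25 mm), 18 mm across, 6 mm high; at rest 55 mm above the table. Pressed, the stud sinks with the leaf by 1 mm per 0.8 to 3 N, at most 12 mm, and springs back. Under 8 N a sound spring gives 2 to 4 mm, the tired one about 9.
- funnel_oak (a point): Centre of the funnel mouth of spring_oak, level with the rim, 85 mm above the table, at the block's x = +62 mm. Mouth 57 mm across inside (62 outside), narrowing over 36 mm to a well 20 mm across whose floor is 14.5 mm above the table.
- plug: Loose plain brass marker plug, a cylinder 14 mm in diameter and 36 mm tall, standing upright on the table, in a gap about 45 mm wide between the lead block and the iron stand, about 45 g. Origin at the centre of its underside, z up.
- lead_block: Bystander: dull grey pewter lead block 85 (x) x 50 (y) x 32 mm, on the table. Origin at the centre of its underside.
- glass_circle: Bystander: red flashed glass circle 84 mm in diameter, 5 mm thick, flat on the table. Origin at the centre of its underside.
- circle_cutter: Bystander: steel circle cutter on a round black rubber suction base 62 mm across; its bar reaches from x = -85 to +15 mm at 33 to 39 mm height, 16 mm wide at the head; 54 mm high in all. Origin at the centre of the base's underside.
- iron_stand: Bystander: brass soldering iron stand, a plate 90 (x) x 60 (y) x 10 mm with two upright forks up to 49 mm high. Origin at the centre of its underside.
Not all that is in view belongs to the job. Leave any turquoise look-alike of the spring_oak alone.

How it is judged:
By the outcome, as a careful person would: the job done as asked, in the order asked, and still so for the second after the job is handed in, with the robot touching nothing.
It also fails if it takes over 67 s, if anything falls off the work surface, if the arm or the gripper's body presses on something with over 40 N, if the wrist force passes 120 N, or if a joint passes its speed limit or range.

## Working session

There is one attempt and no reset: what is moved stays moved. The work goes in short steps, Python scripts to look and compute and a tool call to move; the robot and the scene stay as the last step left them, time stands still between calls to the robot, and variables do not carry over. Pictures are saved under pics/ and viewed, and the job is handed in when it is done.

Besides the shell and the picture viewer there is one more tool, called after "Call:" as name([rows], argument=value, ...), one row to a line, values as JSON. send_rows: Moves the arm, as the interface text tells. Its arguments: {"type":"object","properties":{"increments":{"type":"array","items":{"type":"array","items":{"type":"array","items":{"type":"number"}}}},"hand":{"type":"number"}},"required":["increments"]}

```bash
mkdir -p pics; cat > h.py <<'E'
import numpy as np, cv2
from workcell import bot, viewer, order
def snap(n,f):
    c=viewer.camera(n); np.savez(f'pics/{f}.npz',**c); cv2.imwrite(f'pics/{f}.png',cv2.cvtColor(c['image'],cv2.COLOR_RGB2BGR)); return c
def load(f): return dict(np.load(f'pics/{f}.npz'))
def P(c,u,v,z=None,d=None):
    K=c['camera_matrix'];r=np.array([(u-K[0,2])/K[0,0],(v-K[1,2])/K[1,1],1.]);w=c['rotation']@r
    if z is not None: return c['eye']+w*(z-c['eye'][2])/w[2]
    if d is None: d=c['range_z'][int(v),int(u)]
    return c['eye']+w*d
def crop(f,x0,y0,x1,y1,s,o):
    im=cv2.imread(f'pics/{f}.png')[y0:y1,x0:x1]; cv2.imwrite(f'pics/{o}.png',cv2.resize(im,None,fx=s,fy=s,interpolation=cv2.INTER_CUBIC))
E
python3 - <<'E'
from h import *
np.set_printoptions(precision=4,suppress=True)
c=snap('top','t0'); print(c['eye'],c['rotation'],c['camera_matrix'])
c=snap('side','s0'); print(c['eye'],c['rotation'])
print(bot.get_obs())
E
```

```text
[0.3642 0.007  1.2065] [ 0.7121 -0.7015  0.018  -0.0242] [[454.8451   0.     279.7718]
 [  0.     454.8451 221.8694]
 [  0.       0.       1.    ]]
[-0.0143  0.7382  0.6123] [-0.2335  0.8378 -0.476   0.1305]
{'clock': 0.1, 'joint_pos': array([-1.191 ,  0.2414,  0.0039,  1.3352, -0.    ,  1.5708]), 'joint_vel': array([ 0.0004, -0.0025,  0.003 ,  0.0006, -0.0011,  0.0005]), 'tau': array([  0.0002, -37.3138,  25.301 ,   0.0109,   0.    ,  -0.    ]), 'eef_pos': array([ 0.1851, -0.4638,  0.2039]), 'tool_rot': array([ 0.8279, -0.5609, -0.0008, -0.0005]), 'ft_force': array([-0.2709, -0.8326,  0.4813]), 'ft_torque': array([0.0479, 0.0575, 0.0227]), 'grip_width': 0.0853235789639025}
```

View pics/t0.png

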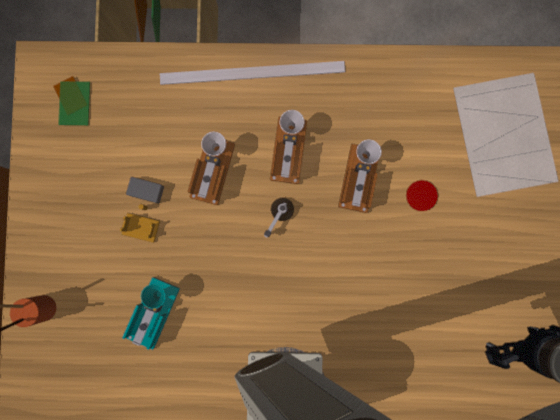

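View pics/s0.png

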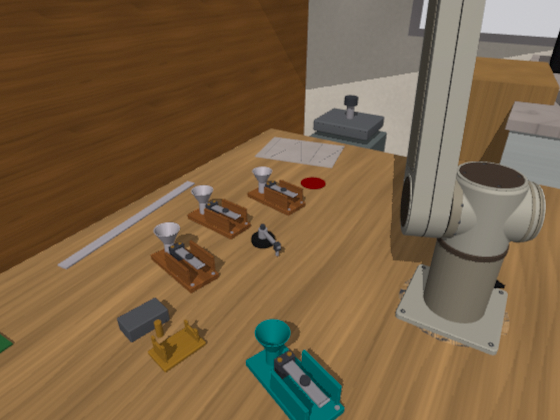

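The top view shows three brown springs: studs at about (208,180), (287,158) and (360,188). The plug is near (145,207), between the lead block and the stand. The turquoise decoy is at (150,312). I'll enlarge these areas.

```bash
sed -i 's/^import numpy as np, cv2/import numpy as np, cv2\nfrom scipy.spatial.transform import Rotation as R/; s/w=c\[.rotation.\]@r/w=R.from_quat(c["rotation"]).apply(r)/' h.py
python3 - <<'E'
from h import *
crop('t0',180,100,400,220,3.6,'t0a'); crop('t0',110,165,180,250,7,'t0b')
E
```

```text
(no output)
```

View pics/t0a.png

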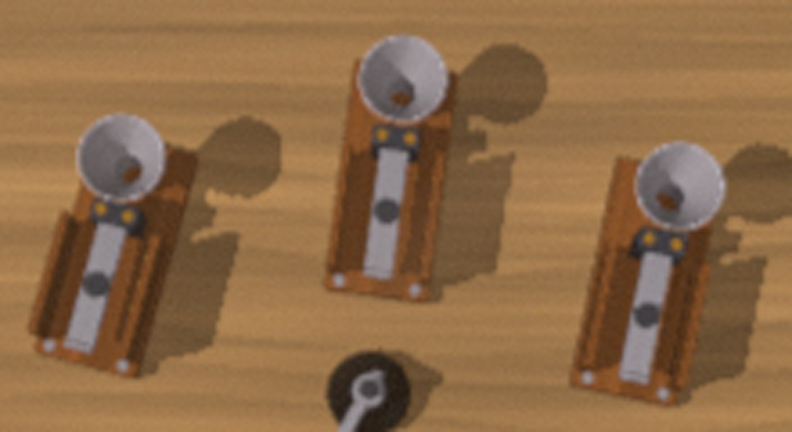

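View pics/t0b.png

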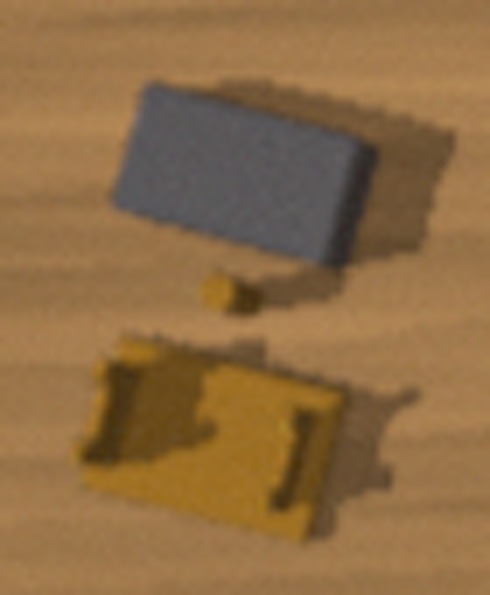

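Crop readings: studs at (95,285), (386,211), (647,315). Funnel rims are centred at (121,157), (403,79), (680,186). The plug top is at (218,293) in the second crop.

```bash
python3 - <<'E'
from h import *
np.set_printoptions(precision=4,suppress=True)
c=load('t0')
f=lambda U,V,s,x,y:((U+.5)/s-.5+x,(V+.5)/s-.5+y)
for s,fu in (((95,285),(121,157)),((386,211),(403,79)),((647,315),(680,186))):
    a=f(*s,3.6,180,100);b=f(*fu,3.6,180,100)
    A=P(c,*a,z=.055);B=P(c,*b,z=.085);D=(B-A)[:2]
    print(A,P(c,*a)[2],B,np.linalg.norm(D),np.degrees(np.arctan2(D[1],D[0])),np.linalg.norm(A[:2]),np.linalg.norm(B[:2]))
q=lambda U,V:f(U,V,7,110,165)
a=q(218,293); print('plug',P(c,*a,z=.036),P(c,*a))
for n,p in (('leadTL',(150,88)),('TR',(365,148)),('BR',(325,265)),('BL',(118,207))): print(n,P(c,*q(*p),z=.032))
for n,p in (('stTL',(125,342)),('TR',(343,397)),('BR',(307,540)),('BL',(82,482))): print(n,P(c,*q(*p),z=.01))
s=load('s0'); 
for p in ((225,210),(278,188),(187,258),(158,322)): print(P(s,*p),P(s,*p,z=.055))
E
python3 -c "
from h import *
crop('s0',100,160,340,370,3.3,'s0a')"
```

```text
[0.5404 0.2077 0.055 ] 0.059576958623866805 [0.6256 0.1866 0.085 ] 0.08773264163595083 -13.892048775374288 0.5789556938219454 0.6528296050999722
[0.5963 0.002  0.055 ] 0.051385123857679904 [ 0.6831 -0.0083  0.085 ] 0.0874303957375305 -6.802523679161017 0.5962636454194379 0.6831257183969703
[ 0.5245 -0.1835  0.055 ] 0.056350905373414806 [ 0.6104 -0.2008  0.085 ] 0.0876615095950718 -11.440386995651307 0.5556785707303256 0.6426325099369454
plug [0.4689 0.3786 0.036 ] [0.4685 0.3774 0.0398]
leadTL [0.5456 0.4079 0.032 ]
TR [0.5242 0.3269 0.032 ]
BR [0.4803 0.3404 0.032 ]
BL [0.5008 0.4182 0.032 ]
stTL [0.4521 0.4215 0.01  ]
TR [0.4325 0.3382 0.01  ]
BR [0.3784 0.3501 0.01  ]
BL [0.399  0.4359 0.01  ]
[0.594  0.0056 0.0526] [0.5914 0.0087 0.055 ]
[ 0.5433 -0.1859  0.0475] [ 0.536  -0.1738  0.055 ]
[0.5378 0.2177 0.0523] [0.5351 0.2202 0.055 ]
[0.4684 0.3788 0.033 ] [0.45   0.3925 0.055 ]
```

View pics/s0a.png

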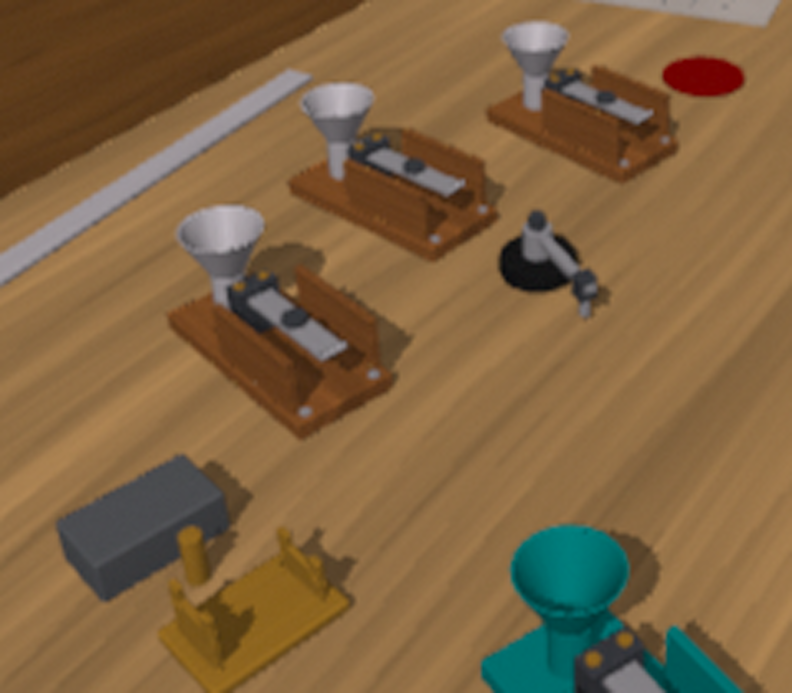

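```bash
cat >> h.py <<'E'
def plan(x,y,z,yaw=None):
    o=bot.get_obs(); r=R.from_quat(o['tool_rot']); m=r.as_matrix(); y0=np.degrees(np.arctan2(m[1,0],m[0,0]))
    p=o['eef_pos']; d=np.array([x,y,z])-p
    print('t %.2f'%o['clock'],'pos',p.round(4),'yaw %.1f'%y0,'tilt',m[:,2].round(3),'w %.4f'%o['grip_width'],'F',o['ft_force'].round(2),'q',o['joint_pos'].round(2))
    print('world d(mm)',(d*1000).round(1),'tool d now-axes',(r.inv().apply(d)*1000).round(1))
    if yaw is not None:
        a=-np.radians(yaw-y0); print('turn(deg tool z) %.1f'%np.degrees(a))
        rf=R.from_euler('z',-a)*r; print('  in final axes',(rf.inv().apply(d)*1000).round(1))
E
python3 - <<'E'
from h import *
np.set_printoptions(precision=4,suppress=True)
s=load('s0')
f=lambda U,V,s,x,y:((U+.5)/s-.5+x,(V+.5)/s-.5+y)
for p,z in (((294,317),.055),((414,165),.055),((605,97),.055),((222,237),.085),((338,105),.085),((536,40),.085),((191,536),.036)): print(P(s,*f(*p,3.3,100,160),z=z))
plan(.5404,.2077,.12,20)
E
```

```text
[0.5375 0.2118 0.055 ]
[0.5923 0.0071 0.055 ]
[ 0.5201 -0.1757  0.055 ]
[0.6141 0.1961 0.085 ]
[0.6733 0.0013 0.085 ]
[ 0.6017 -0.1897  0.085 ]
[0.4665 0.3813 0.036 ]
t 0.10 pos [ 0.1851 -0.4638  0.2039] yaw -68.2 tilt [-0.001  0.002 -1.   ] w 0.0853 F [-0.27 -0.83  0.48] q [-1.19  0.24  0.    1.34 -0.    1.57]
world d(mm) [355.3 671.5 -83.9] tool d now-axes [-491.8 -578.9   84.8]
turn(deg tool z) -88.2
  in final axes [ 563.7 -509.5   82.8]
```

Call:
send_rows([
  [[0.006, -0.045, 0, -5], [0.006, -0.045, 0, -5], [0.006, -0.045, 0, -5], [0.006, -0.047, 0, -5], [0.006, -0.047, 0, -5], [0.006, -0.048, 0, -5], [0.006, -0.048, 0, -5], [0.006, -0.048, 0, -5]],
], hand=1)

```text
clock: 0.9
eef_pos: [0.5003, -0.2636, 0.1984]
tool_rot: [0.971, -0.239, -0.004, -0.001]
ft_force: [0.9, -0.1, -0.3]
grip_width: -0.0001
```

Call:
send_rows([
  [[0.0, -0.048, 0.003, -5], [0.0, -0.048, 0.003, -5], [0.0, -0.048, 0.003, -5], [0.0, -0.048, 0.003, -5], [0.0, -0.048, 0.003, -5], [0.0, -0.048, 0.003, -5], [0.0, -0.048, 0.003, -5], [0.0, -0.048, 0.003, -5]],
])

```text
clock: 1.7
eef_pos: [0.5651, 0.1212, 0.1687]
tool_rot: [0.992, 0.123, -0.006, -0.003]
ft_force: [0.6, 0.1, 0.2]
grip_width: 0.0
```

```bash
python3 -c "
from h import *
plan(.5404,.2077,.13,20)"
```

```text
t 1.70 pos [0.5651 0.1212 0.1687] yaw 14.1 tilt [-0.013  0.005 -1.   ] w 0.0000 F [0.55 0.08 0.2 ] q [0.21 0.42 0.17 1.33 0.01 1.53]
world d(mm) [-24.7  86.5 -38.7] tool d now-axes [ -2.5 -89.6  39.4]
turn(deg tool z) -5.9
  in final axes [  6.8 -89.4  39.3]
```

Call:
send_rows([
  [[0.0, -0.022, 0.008, 0], [0.0, -0.022, 0.008, 0], [0.0, -0.022, 0.008, 0], [0.0, -0.02, 0.006, 0], [0.0, -0.002, 0.004, 0], [0, 0, 0, 0], [0, 0, 0, 0], [0, 0, 0, 0]],
])

```text
clock: 2.5
eef_pos: [0.5374, 0.2157, 0.1297]
tool_rot: [0.992, 0.129, -0.01, -0.002]
ft_force: [0.7, -0.1, -0.9]
grip_width: -0.0001
```

```bash
python3 -c "
from h import *
plan(.5404,.2077,.13)
snap('wrist','w1')"
```

```text
t 2.50 pos [0.5374 0.2157 0.1297] yaw 14.8 tilt [-0.021  0.002 -1.   ] w -0.0001 F [ 0.65 -0.06 -0.93] q [0.38 0.45 0.11 1.25 0.01 1.69]
world d(mm) [ 3.  -8.   0.3] tool d now-axes [ 0.8  8.5 -0.4]
```

View pics/w1.png

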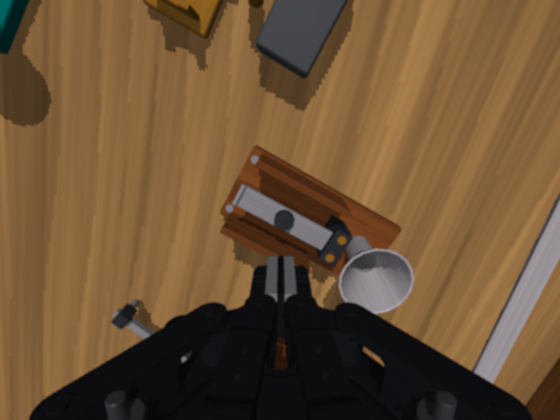

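The wrist view shows the left spring: stud at (284,219), funnel rim centred near (376,279), closed fingers at about (282,265).

```bash
python3 -c "
from h import *
c=load('w1'); print(c['eye'].round(4)); print(P(c,284,219,z=.055).round(4),P(c,284,219).round(4),P(c,376,279,z=.085).round(4))
crop('w1',200,130,420,310,3.6,'w1a')"
```

```text
[0.5211 0.2933 0.3   ]
[0.5419 0.208  0.055 ] [0.5419 0.2084 0.056 ] [0.6259 0.1879 0.085 ]
```

View pics/w1a.png

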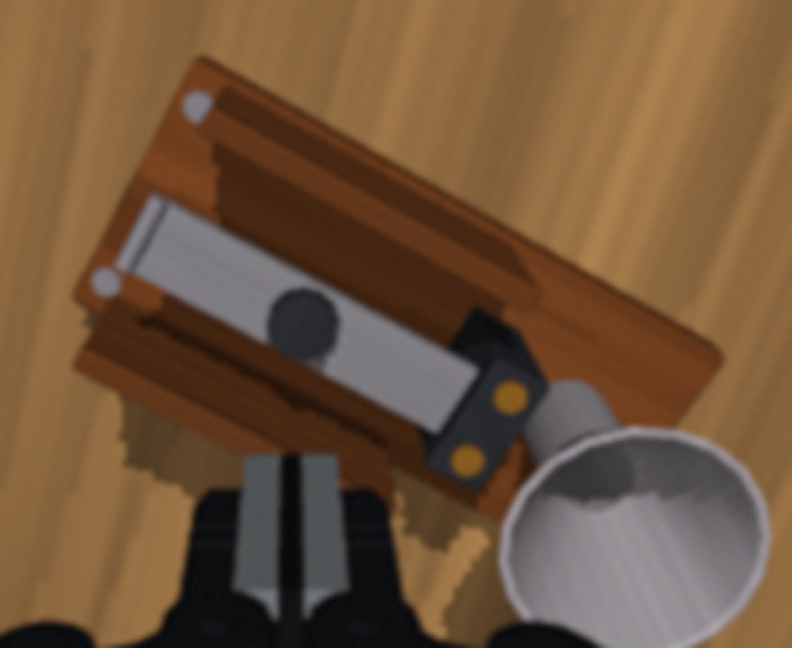

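Call:
send_rows([
  [[0.001, 0.004, 0.005, 0], [0.001, 0.004, 0.01, 0], [0, 0, 0.012, 0], [0, 0, 0.012, 0], [0, 0, 0.01, 0], [0, 0, 0.004, 0], [0, 0, 0, 0], [0, 0, 0, 0]],
])

```text
clock: 3.35
eef_pos: [0.5407, 0.2052, 0.071]
tool_rot: [0.992, 0.127, -0.011, -0.002]
ft_force: [0.2, 0.5, 0.8]
grip_width: -0.0003
```

```bash
python3 -c "
from h import *
plan(.541,.208,.066)"
```

```text
t 3.35 pos [0.5407 0.2052 0.071 ] yaw 14.6 tilt [-0.022  0.001 -1.   ] w -0.0003 F [0.22 0.51 0.82] q [0.36 0.5  0.02 1.12 0.01 1.67]
world d(mm) [ 0.3  2.8 -5. ] tool d now-axes [ 1.1 -2.6  5. ]
```

Call:
send_rows([
  [[0.0, -0.002, 0.001, 0], [0, 0, 0.001, 0], [0, 0, 0.001, 0], [0, 0, 0.001, 0], [0, 0, 0.001, 0], [0, 0, 0.0, 0], [0, 0, 0, 0], [0, 0, 0, 0]],
])

```text
clock: 4.15
eef_pos: [0.5415, 0.2083, 0.0677]
tool_rot: [0.992, 0.127, -0.009, -0.003]
ft_force: [-0.3, -0.1, -0.2]
grip_width: 0.0001
```

```bash
python3 -c "
from h import *
plan(.541,.208,.066)"
```

```text
t 4.15 pos [0.5415 0.2083 0.0677] yaw 14.6 tilt [-0.018  0.003 -1.   ] w 0.0001 F [-0.25 -0.12 -0.24] q [0.36 0.5  0.02 1.1  0.01 1.68]
world d(mm) [-0.5 -0.3 -1.7] tool d now-axes [-0.5  0.2  1.7]
```

Call:
send_rows([
  [[0, 0, 0.001, 0], [0, 0, 0.001, 0], [0, 0, 0.001, 0], [0, 0, 0.001, 0], [0, 0, 0.001, 0], [0, 0, 0.0, 0], [0, 0, 0, 0], [0, 0, 0, 0]],
])

```text
clock: 4.95
eef_pos: [0.5413, 0.2082, 0.0621]
tool_rot: [0.992, 0.127, -0.009, -0.003]
ft_force: [-0.9, -0.7, -1.1]
grip_width: -0.0003
```

Call:
send_rows([
  [[0, 0, 0.001, 0], [0, 0, 0.001, 0], [0, 0, 0.0, 0], [0, 0, 0.0, 0], [0, 0, 0.0, 0], [0, 0, 0.0, 0], [0, 0, 0, 0], [0, 0, 0, 0]],
])

```text
clock: 5.75
eef_pos: [0.5414, 0.2082, 0.06]
tool_rot: [0.992, 0.127, -0.009, -0.003]
ft_force: [-0.3, -0.5, 0.0]
grip_width: 0.0001
```

```bash
python3 -c "
from h import *
plan(.541,.208,.066)
snap('wrist','w2');crop('w2',200,130,420,310,3.6,'w2a')
for i in range(6):
  print(bot.get_obs()['ft_force'].round(2),bot.get_obs()['eef_pos'].round(4)); viewer.camera('side')
"
```

```text
t 5.75 pos [0.5414 0.2082 0.06  ] yaw 14.6 tilt [-0.018  0.003 -1.   ] w 0.0001 F [-0.25 -0.48  0.02] q [0.36 0.51 0.01 1.09 0.01 1.68]
world d(mm) [-0.4 -0.2  6. ] tool d now-axes [-0.5  0.1 -6. ]
[-0.52 -0.72  0.98] [0.5414 0.2082 0.06  ]
[-0.01  0.15 -1.01] [0.5414 0.2082 0.06  ]
[-0.29  0.21  0.18] [0.5414 0.2082 0.06  ]
[-0.1   0.06  0.59] [0.5413 0.2082 0.06  ]
[0.22 0.44 0.2 ] [0.5414 0.2082 0.06  ]
[-0.37  0.43 -0.17] [0.5413 0.2082 0.06  ]
```

View pics/w2a.png

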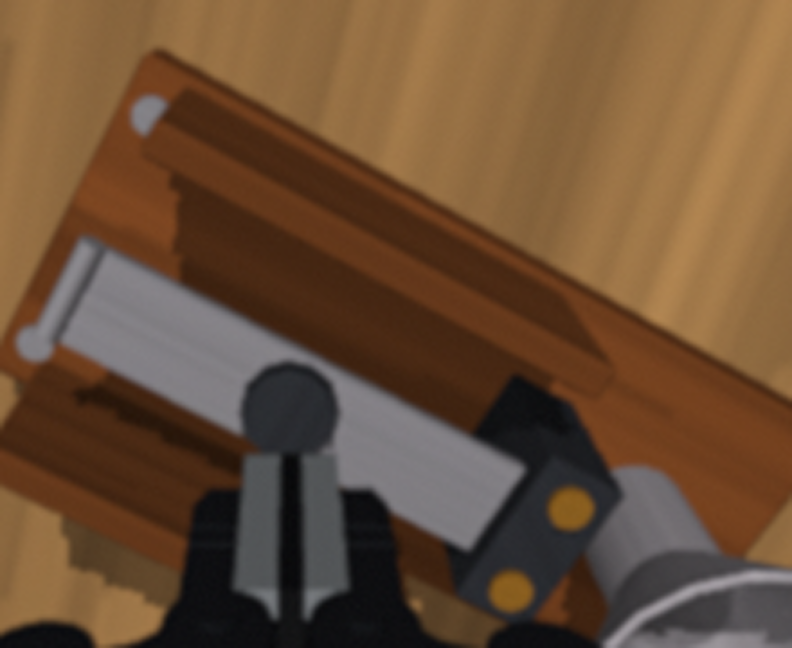

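```bash
python3 -c "
from h import *
c=load('w2'); print(c['eye'].round(4))
for U,V in ((260,460),(320,460),(260,480),(320,480),(260,540),(290,470),(290,400),(290,440),(270,430),(320,360)):
  u,v=U/3.6+200,V/3.6+130; print(U,V,P(c,round(u),round(v)).round(4))
"
```

```text
[0.5249 0.2858 0.2304]
260 460 [0.5362 0.2165 0.0945]
320 460 [0.5447 0.2183 0.0936]
260 480 [0.5364 0.2164 0.0996]
320 480 [0.5446 0.2183 0.099 ]
260 540 [0.5372 0.2158 0.1139]
290 470 [0.5409 0.2168 0.096 ]
290 400 [0.5419 0.2104 0.0566]
290 440 [0.544  0.2023 0.0554]
270 430 [0.5396 0.204  0.0568]
320 360 [0.5458 0.216  0.0487]
```

```bash
python3 -c "
from h import *
snap('side','s2');crop('s2',100,130,320,300,3.6,'s2a')"
```

```text
(no output)
```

View pics/s2a.png

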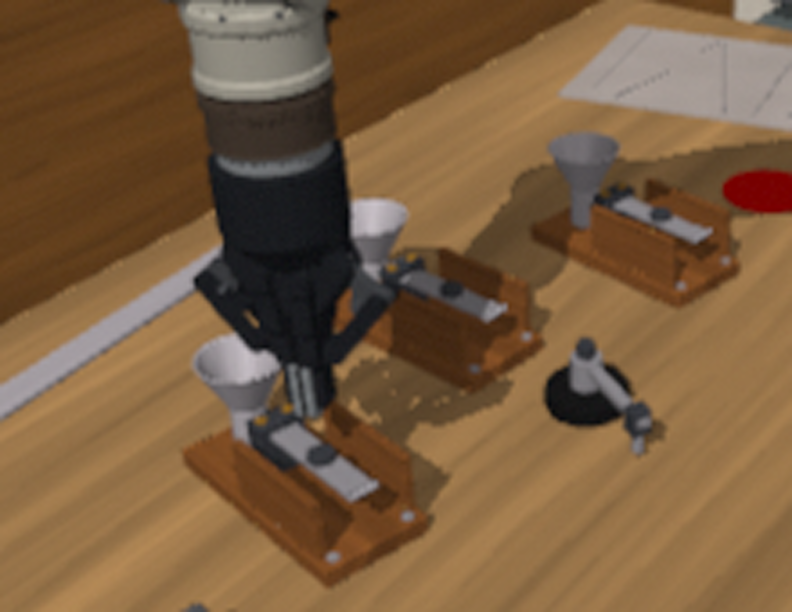

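```bash
python3 -c "
from h import *
c=load('s2')
for U,V in ((295,405),(310,410),(310,400),(318,408),(310,380),(320,455),(275,420)):
  u,v=U/3.6+100,V/3.6+130; print(U,V,P(c,round(u),round(v)).round(4))
w=load('w2')
print(R.from_quat(w['rotation']).as_matrix().round(3))
c=w
d=c['range_z'];
for v in range(245,268,2): print(v,[P(c,u,v).round(3).tolist() for u in (273,281,289)])
"
```

```text
295 405 [0.5434 0.2205 0.0957]
310 410 [0.5353 0.2173 0.0914]
310 400 [0.5343 0.217  0.0996]
318 408 [0.5319 0.2143 0.0935]
310 380 [0.5321 0.2171 0.1136]
320 455 [0.5381 0.2106 0.0532]
275 420 [0.5852 0.2021 0.0552]
[[ 0.967  0.246  0.063]
 [ 0.254 -0.917 -0.307]
 [-0.018  0.313 -0.95 ]]
245 [[0.538, 0.206, 0.057], [0.543, 0.207, 0.056], [0.548, 0.209, 0.056]]
247 [[0.538, 0.204, 0.055], [0.543, 0.206, 0.056], [0.548, 0.207, 0.055]]
249 [[0.538, 0.204, 0.057], [0.543, 0.205, 0.057], [0.548, 0.206, 0.056]]
251 [[0.539, 0.202, 0.055], [0.544, 0.204, 0.056], [0.549, 0.205, 0.056]]
253 [[0.539, 0.2, 0.056], [0.544, 0.202, 0.057], [0.549, 0.203, 0.056]]
255 [[0.539, 0.199, 0.056], [0.544, 0.201, 0.057], [0.55, 0.199, 0.05]]
257 [[0.537, 0.216, 0.092], [0.541, 0.217, 0.092], [0.545, 0.219, 0.093]]
259 [[0.537, 0.216, 0.095], [0.541, 0.217, 0.094], [0.545, 0.218, 0.094]]
261 [[0.537, 0.216, 0.097], [0.541, 0.217, 0.096], [0.545, 0.218, 0.097]]
263 [[0.537, 0.216, 0.099], [0.541, 0.217, 0.099], [0.545, 0.218, 0.099]]
265 [[0.537, 0.216, 0.101], [0.541, 0.217, 0.101], [0.545, 0.218, 0.101]]
267 [[0.537, 0.216, 0.102], [0.541, 0.218, 0.103], [0.545, 0.218, 0.103]]
```

Both cameras put the closed fingertips at z≈0.091 while the reported TCP is at 0.060, so the real tips are about 41 mm higher than the stated geometry says. The lack of contact force agrees with that. I'll trust the images and force, and check the offset at the earlier pose.

```bash
python3 -c "
from h import *
c=load('w1')
for v in range(253,270,2): print(v,[P(c,u,v).round(3).tolist() for u in (273,281,289)])
"
```

```text
253 [[0.541, 0.175, 0.059], [0.548, 0.174, 0.052], [0.557, 0.172, 0.044]]
255 [[0.541, 0.173, 0.059], [0.548, 0.174, 0.056], [0.556, 0.172, 0.048]]
257 [[0.533, 0.223, 0.162], [0.537, 0.225, 0.162], [0.541, 0.226, 0.162]]
259 [[0.533, 0.224, 0.165], [0.537, 0.225, 0.165], [0.541, 0.226, 0.165]]
261 [[0.533, 0.224, 0.167], [0.537, 0.225, 0.166], [0.541, 0.226, 0.167]]
263 [[0.533, 0.224, 0.169], [0.537, 0.225, 0.168], [0.541, 0.226, 0.168]]
265 [[0.533, 0.224, 0.17], [0.537, 0.224, 0.17], [0.541, 0.225, 0.17]]
267 [[0.533, 0.223, 0.172], [0.537, 0.225, 0.173], [0.541, 0.226, 0.173]]
269 [[0.533, 0.224, 0.174], [0.537, 0.225, 0.175], [0.541, 0.225, 0.173]]
```

Call:
send_rows([
  [[0, 0, 0.007, 0], [0, 0, 0.007, 0], [0, 0, 0.007, 0], [0, 0, 0.004, 0], [0, 0, 0.001, 0], [0, 0, 0.0, 0], [0, 0, 0, 0], [0, 0, 0, 0]],
])

```text
clock: 6.95
eef_pos: [0.5401, 0.2081, 0.0307]
tool_rot: [0.992, 0.127, -0.01, -0.002]
ft_force: [0.1, 1.0, -0.1]
grip_width: -0.0002
```

```bash
python3 -c "
from h import *
plan(.541,.208,.0245)
c=snap('wrist','w3');crop('w3',200,130,420,310,3.6,'w3a')
for v in range(245,270,2): print(v,[P(c,u,v).round(3).tolist() for u in (273,281,289)])
"
```

```text
t 6.95 pos [0.5401 0.2081 0.0307] yaw 14.6 tilt [-0.02   0.002 -1.   ] w -0.0002 F [ 0.07  1.02 -0.09] q [ 0.36  0.54 -0.03  1.02  0.01  1.68]
world d(mm) [ 0.9 -0.1 -6.2] tool d now-axes [0.9 0.3 6.2]
245 [[0.535, 0.217, 0.05], [0.539, 0.218, 0.05], [0.548, 0.204, 0.016]]
247 [[0.535, 0.215, 0.049], [0.54, 0.216, 0.049], [0.544, 0.217, 0.048]]
249 [[0.535, 0.215, 0.051], [0.54, 0.216, 0.051], [0.544, 0.216, 0.05]]
251 [[0.536, 0.213, 0.049], [0.54, 0.215, 0.053], [0.544, 0.215, 0.05]]
253 [[0.536, 0.214, 0.054], [0.54, 0.215, 0.055], [0.544, 0.216, 0.053]]
255 [[0.536, 0.213, 0.055], [0.54, 0.214, 0.055], [0.544, 0.215, 0.055]]
257 [[0.536, 0.216, 0.063], [0.539, 0.217, 0.064], [0.544, 0.218, 0.062]]
259 [[0.536, 0.216, 0.065], [0.539, 0.217, 0.066], [0.543, 0.218, 0.065]]
261 [[0.536, 0.216, 0.067], [0.54, 0.217, 0.067], [0.543, 0.218, 0.068]]
263 [[0.536, 0.216, 0.07], [0.54, 0.217, 0.069], [0.543, 0.218, 0.069]]
265 [[0.536, 0.216, 0.071], [0.54, 0.217, 0.072], [0.543, 0.218, 0.072]]
267 [[0.536, 0.216, 0.073], [0.54, 0.217, 0.073], [0.544, 0.218, 0.073]]
269 [[0.536, 0.217, 0.077], [0.54, 0.217, 0.075], [0.543, 0.218, 0.075]]
```

View pics/w3a.png

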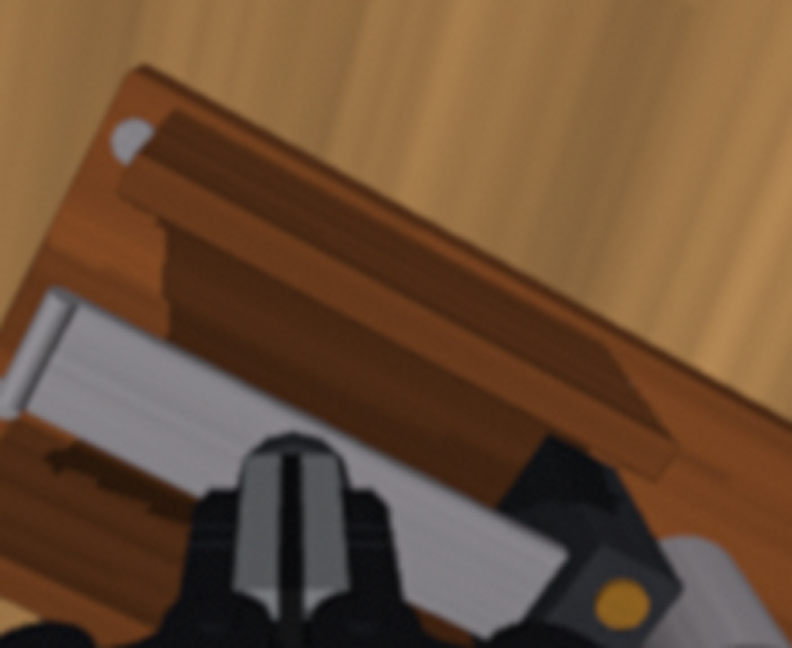

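Tips are now at z≈0.062, just above and over the stud. The offset is constant at about +31 mm, so I expect contact near TCP z≈0.024.

Call:
send_rows([
  [[0.001, 0, 0.002, 0], [0, 0, 0.001, 0], [0, 0, 0.001, 0], [0, 0, 0.001, 0], [0, 0, 0.0, 0], [0, 0, 0.0, 0], [0, 0, 0, 0], [0, 0, 0, 0]],
])

```text
clock: 7.8
eef_pos: [0.5417, 0.2086, 0.0287]
tool_rot: [0.992, 0.127, -0.008, -0.003]
ft_force: [-1.6, 0.1, 1.5]
grip_width: -0.0001
```

```bash
cat >> h.py <<'E'
def F(n=6):
    a=[]
    for i in range(n):
        o=bot.get_obs(); a.append(np.r_[o['ft_force'],o['eef_pos']*1000]); 
        if i<n-1: viewer.camera('side')
    a=np.array(a); print('t %.2f'%o['clock'],a.mean(0).round(2),'sd',a.std(0).round(2), 'tau',o['tau'].round(2))
E
python3 -c "
from h import *
F()"
```

```text
t 8.05 [-1.3000e+00 -2.0000e-02  2.1300e+00  5.4174e+02  2.0858e+02  2.8750e+01] sd [0.45 0.48 0.46 0.02 0.01 0.02] tau [-1.000e-02 -4.656e+01  2.178e+01 -2.500e-01  3.000e-02 -0.000e+00]
```

Call:
send_rows([
  [[0, 0, 0.001, 0], [0, 0, 0.001, 0], [0, 0, 0, 0], [0, 0, 0, 0], [0, 0, 0.0, 0], [0, 0, 0.0, 0], [0, 0, 0, 0], [0, 0, 0, 0]],
])

```text
clock: 8.85
eef_pos: [0.5417, 0.2086, 0.0284]
tool_rot: [0.992, 0.127, -0.008, -0.003]
ft_force: [-0.7, -0.3, 4.2]
grip_width: -0.0003
```

```bash
python3 -c "
from h import *
F()"
```

```text
t 9.10 [-1.3400e+00 -3.0000e-01  3.6500e+00  5.4174e+02  2.0859e+02  2.8410e+01] sd [0.38 0.2  0.39 0.02 0.01 0.03] tau [ 0.000e+00 -4.582e+01  2.164e+01 -4.800e-01  3.000e-02 -0.000e+00]
```

Call:
send_rows([
  [[0, 0, 0.001, 0], [0, 0, 0.001, 0], [0, 0, 0.001, 0], [0, 0, 0.001, 0], [0, 0, 0.0, 0], [0, 0, 0.0, 0], [0, 0, 0, 0], [0, 0, 0, 0]],
])

```text
clock: 9.9
eef_pos: [0.5418, 0.2086, 0.0284]
tool_rot: [0.992, 0.127, -0.007, -0.003]
ft_force: [-0.8, -0.6, 3.9]
grip_width: 0.0001
```

```bash
python3 -c "
from h import *
F()"
```

```text
t 10.15 [ -1.11  -0.59   3.81 541.8  208.62  28.34] sd [0.28 0.31 0.33 0.01 0.01 0.03] tau [-0.000e+00 -4.554e+01  2.159e+01 -5.600e-01  3.000e-02 -0.000e+00]
```

Call:
send_rows([
  [[0, 0, 0.001, 0], [0, 0, 0.001, 0], [0, 0, 0.001, 0], [0, 0, 0.001, 0], [0, 0, 0.001, 0], [0, 0, 0.001, 0], [0, 0, 0.001, 0], [0, 0, 0.001, 0]],
])

```text
clock: 10.95
eef_pos: [0.5418, 0.2087, 0.0269]
tool_rot: [0.992, 0.127, -0.005, -0.003]
ft_force: [-4.0, -1.1, 9.8]
grip_width: -0.0001
```

```bash
python3 -c "
from h import *
F()"
```

```text
t 11.20 [ -3.72  -1.34   9.78 541.77 208.73  26.94] sd [0.19 0.48 0.33 0.01 0.01 0.01] tau [ 1.000e-02 -4.245e+01  2.101e+01 -1.530e+00  5.000e-02 -1.000e-02]
```

Call:
send_rows([
  [[0, 0, 0.0007, 0], [0, 0, 0.0007, 0], [0, 0, 0.0007, 0], [0, 0, 0.0007, 0], [0, 0, 0.0007, 0], [0, 0, 0.0007, 0], [0, 0, 0.0007, 0], [0, 0, 0.0007, 0]],
])

```text
clock: 12.0
eef_pos: [0.5419, 0.2087, 0.0273]
tool_rot: [0.992, 0.127, -0.004, -0.003]
ft_force: [-3.2, -1.0, 8.8]
grip_width: 0.0
```

```bash
python3 -c "
from h import *
F(8)
snap('wrist','w4');crop('w4',200,130,420,310,3.6,'w4a')"
```

```text
t 12.35 [ -3.04  -1.29   8.08 541.88 208.74  27.3 ] sd [0.46 0.37 0.44 0.02 0.01 0.02] tau [ 1.000e-02 -4.320e+01  2.118e+01 -1.280e+00  4.000e-02 -1.000e-02]
```

Left spring: 8.1 N held for over 0.7 s. The TCP was at 27.3 mm against about 29.2 mm at contact, so it gives about 2 mm and is sound. On to the middle one.

Call:
send_rows([
  [[0, 0, -0.01, 0], [0, 0, -0.03, 0], [0, 0, -0.03, 0], [0, 0.02, -0.01, 0], [0, 0.035, 0, 0], [0, 0.035, 0, 0], [0, 0.035, 0, 0], [0, 0.03, 0, 0]],
])

```text
clock: 13.2
eef_pos: [0.5849, 0.059, 0.1088]
tool_rot: [0.991, 0.132, -0.002, -0.004]
ft_force: [0.0, 0.2, -0.3]
grip_width: -0.0001
```

```bash
python3 -c "
from h import *
plan(.5965,.002,.04)"
```

```text
t 13.20 pos [0.5849 0.059  0.1088] yaw 15.2 tilt [-0.006  0.007 -1.   ] w -0.0001 F [ 0.04  0.21 -0.26] q [0.1  0.47 0.09 1.19 0.01 1.4 ]
world d(mm) [ 11.6 -57.  -68.8] tool d now-axes [-3.5 58.6 68.3]
```

Call:
send_rows([
  [[-0.002, 0.02, 0.004, 0], [-0.001, 0.018, 0.01, 0], [0, 0.012, 0.015, 0], [0, 0.001, 0.015, 0], [0, 0, 0.01, 0], [0, 0, 0.002, 0], [0, 0, 0, 0], [0, 0, 0, 0]],
])

```text
clock: 14.0
eef_pos: [0.599, 0.0022, 0.0507]
tool_rot: [0.992, 0.129, -0.0, -0.003]
ft_force: [0.5, 0.2, -0.4]
grip_width: -0.0002
```

```bash
python3 -c "
from h import *
plan(.5965,.002,.03)
c=snap('wrist','w5');crop('w5',180,130,420,310,3.3,'w5a')"
```

```text
t 14.00 pos [0.599  0.0022 0.0507] yaw 14.8 tilt [-0.001  0.007 -1.   ] w -0.0002 F [ 0.48  0.23 -0.39] q [0.   0.54 0.03 1.07 0.01 1.31]
world d(mm) [ -2.5  -0.2 -20.7] tool d now-axes [-2.5 -0.3 20.7]
```

View pics/w5a.png

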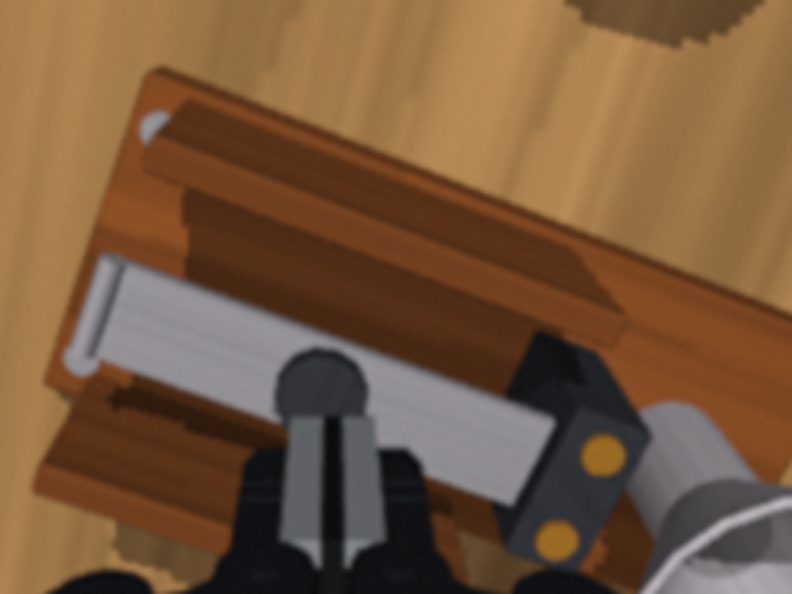

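The stud is at crop (321,393) and the fingers are about 2–3 mm to its right, which matches the plan. Correcting that and lowering.

Call:
send_rows([
  [[-0.002, 0, 0.006, 0], [0, 0, 0.005, 0], [0, 0, 0.003, 0], [0, 0, 0.001, 0], [0, 0, 0, 0], [0, 0, 0, 0], [0, 0, 0, 0], [0, 0, 0, 0]],
])

```text
clock: 14.85
eef_pos: [0.5983, 0.0028, 0.0365]
tool_rot: [0.992, 0.129, 0.002, -0.003]
ft_force: [-0.9, -0.6, 0.3]
grip_width: 0.0001
```

```bash
python3 -c "
from h import *
F(3);plan(.5965,.002,.03)"
```

```text
t 14.95 [-4.7000e-01 -3.8000e-01  4.4000e-01  5.9833e+02  2.8000e+00  3.6540e+01] sd [0.41 0.38 0.12 0.02 0.   0.01] tau [ 0.000e+00 -4.859e+01  2.248e+01 -2.000e-02  2.000e-02 -0.000e+00]
t 14.95 pos [0.5983 0.0028 0.0365] yaw 14.9 tilt [ 0.003  0.007 -1.   ] w 0.0001 F [ 0.1  -0.69  0.44] q [0.   0.55 0.01 1.03 0.01 1.31]
world d(mm) [-1.8 -0.8 -6.5] tool d now-axes [-2.   0.3  6.5]
```

Call:
send_rows([
  [[-0.0015, 0, 0.003, 0], [-0.001, 0, 0.002, 0], [0, 0, 0.001, 0], [0, 0, 0.001, 0], [0, 0, 0.001, 0], [0, 0, 0.0007, 0], [0, 0, 0.0007, 0], [0, 0, 0.0007, 0]],
])

```text
clock: 15.75
eef_pos: [0.5955, 0.0021, 0.0264]
tool_rot: [0.992, 0.129, 0.002, -0.003]
ft_force: [-2.5, -0.3, 3.2]
grip_width: 0.0001
```

```bash
python3 -c "
from h import *
F(3)"
```

```text
t 15.85 [-1.6000e+00  5.6000e-01  3.3900e+00  5.9549e+02  2.1200e+00  2.6350e+01] sd [0.67 0.65 0.55 0.02 0.01 0.03] tau [-0.000e+00 -4.683e+01  2.200e+01 -6.500e-01  2.000e-02 -0.000e+00]
```

Call:
send_rows([
  [[0, 0, 0.001, 0], [0, 0, 0.001, 0], [0, 0, 0.001, 0], [0, 0, 0.001, 0], [0, 0, 0.001, 0], [0, 0, 0.0007, 0], [0, 0, 0.0007, 0], [0, 0, 0.0007, 0]],
])

```text
clock: 16.65
eef_pos: [0.5954, 0.0022, 0.0231]
tool_rot: [0.992, 0.129, 0.003, -0.003]
ft_force: [-3.6, 0.7, 7.8]
grip_width: -0.0001
```

```bash
python3 -c "
from h import *
F(3)"
```

```text
t 16.75 [-3.3200e+00  2.0000e-01  7.6000e+00  5.9539e+02  2.1700e+00  2.3100e+01] sd [0.25 0.46 0.41 0.02 0.   0.01] tau [-0.000e+00 -4.473e+01  2.156e+01 -1.310e+00  3.000e-02 -1.000e-02]
```

Call:
send_rows([
  [[0, 0, 0.001, 0], [0, 0, 0.0008, 0], [0, 0, 0.0007, 0], [0, 0, 0.0007, 0], [0, 0, 0.0007, 0], [0, 0, 0.0007, 0], [0, 0, 0.0007, 0], [0, 0, 0.0007, 0]],
])

```text
clock: 17.55
eef_pos: [0.5955, 0.0021, 0.0231]
tool_rot: [0.992, 0.129, 0.004, -0.003]
ft_force: [-3.2, 0.4, 6.8]
grip_width: 0.0005
```

```bash
python3 -c "
from h import *
F(6)
c=snap('wrist','w6');crop('w6',180,130,420,310,3.3,'w6a')"
```

```text
t 17.80 [-3.4000e+00  9.0000e-02  7.1700e+00  5.9548e+02  2.1600e+00  2.3080e+01] sd [0.46 0.31 0.52 0.01 0.01 0.01] tau [-0.000e+00 -4.462e+01  2.158e+01 -1.340e+00  3.000e-02 -1.000e-02]
```

View pics/w6a.png

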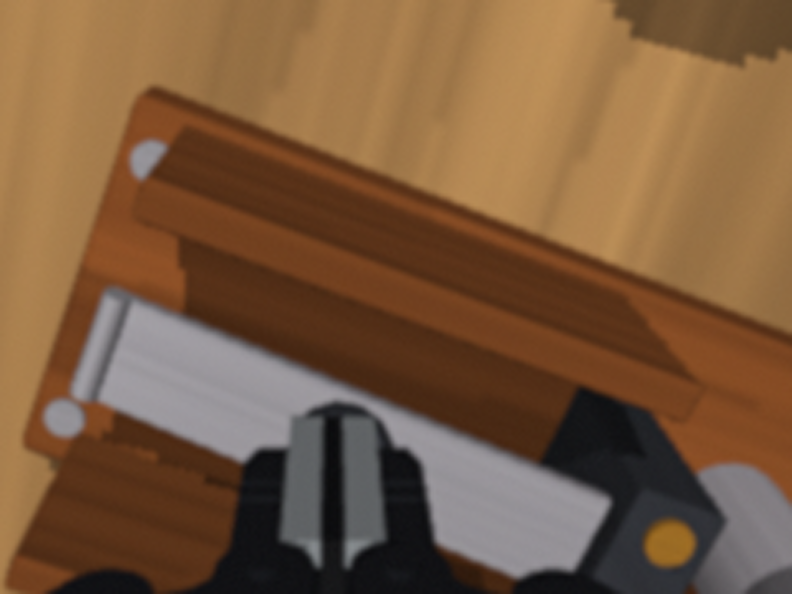

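```bash
python3 -c "
from h import *
crop('w4',180,130,420,310,3.3,'w4a')"
```

```text
(no output)
```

View pics/w4a.png

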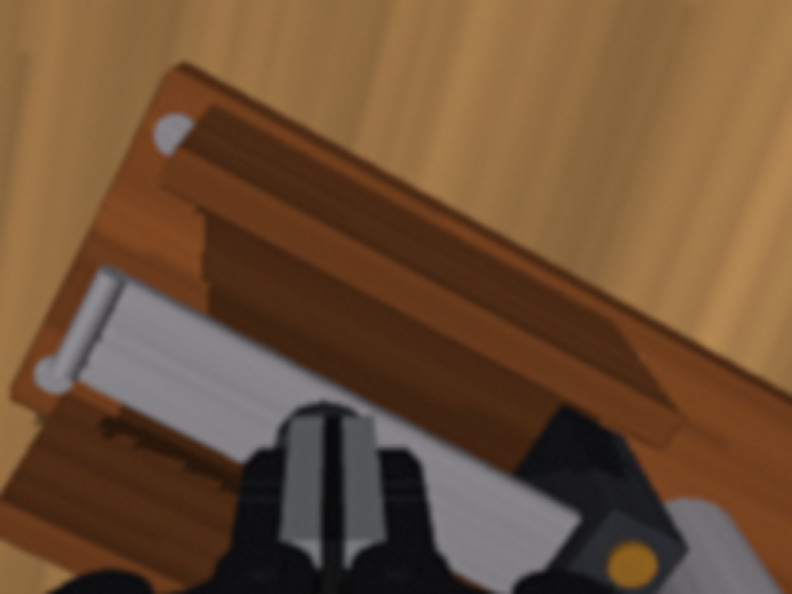

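Call:
send_rows([
  [[0, 0, 0.001, 0], [0, 0, 0.0009, 0], [0, 0, 0.0009, 0], [0, 0, 0.0009, 0], [0, 0, 0.0009, 0], [0, 0, 0.0009, 0], [0, 0, 0.0009, 0], [0, 0, 0.0009, 0]],
])

```text
clock: 18.65
eef_pos: [0.5956, 0.0022, 0.0223]
tool_rot: [0.992, 0.129, 0.006, -0.002]
ft_force: [-3.8, -1.0, 8.6]
grip_width: -0.0001
```

```bash
python3 -c "
from h import *
F(5)
g=lambda U,V:(U/3.3+180,V/3.3+130)
# leaf points along strip: w5 unpressed, w6 pressed ; w4 pressed left
for n,pts in (('w5',[(120,310),(180,320),(240,340),(420,420),(500,450)]),('w6',[(130,340),(190,360),(240,385),(440,480),(560,520)]),('w4',[(110,330),(170,355),(230,380),(440,480),(530,530)])):
  c=load(n)
  for p in pts:
    u,v=map(round,g(*p)); 
    zs=[P(c,u+i,v+j)[2] for i in (-1,0,1) for j in (-1,0,1)]
    print(n,p,np.median(zs).round(4),P(c,u,v)[:2].round(3))
"
```

```text
t 18.85 [-3.7600e+00 -6.0000e-02  8.3000e+00  5.9559e+02  2.1500e+00  2.2350e+01] sd [0.27 0.49 0.54 0.02 0.02 0.02] tau [-1.000e-02 -4.408e+01  2.149e+01 -1.500e+00  3.000e-02 -1.000e-02]
w5 (120, 310) 0.0498 [0.557 0.006]
w5 (180, 320) 0.0493 [0.569 0.007]
w5 (240, 340) 0.0496 [0.581 0.006]
w5 (420, 420) 0.0494 [ 0.618 -0.001]
w5 (500, 450) 0.0496 [ 0.636 -0.003]
w6 (130, 340) 0.0385 [0.559 0.009]
w6 (190, 360) 0.0401 [0.57  0.008]
w6 (240, 385) 0.0412 [0.579 0.006]
w6 (440, 480) 0.0466 [0.615 0.   ]
w6 (560, 520) 0.0494 [ 0.637 -0.001]
w4 (110, 330) 0.047 [0.502 0.217]
w4 (170, 355) 0.047 [0.513 0.216]
w4 (230, 380) 0.0472 [0.524 0.214]
w4 (440, 480) 0.0493 [0.563 0.206]
w4 (530, 530) 0.0499 [0.581 0.201]
```

Middle: 8.3 N at TCP 22.35 mm. The leaf depth images show about 6 mm of give at 7.2 N, against about 2 mm on the left one. I still need to press the right one before comparing.

Call:
send_rows([
  [[0, 0, -0.01, 0], [0, 0, -0.03, 0], [0, 0, -0.03, 0], [-0.01, 0.02, -0.01, 0], [-0.025, 0.035, 0, 0], [-0.025, 0.035, 0, 0], [-0.025, 0.035, 0, 0], [-0.02, 0.03, 0, 0]],
])

```text
clock: 19.65
eef_pos: [0.5375, -0.176, 0.1046]
tool_rot: [0.991, 0.135, 0.01, -0.001]
ft_force: [0.8, -0.3, 0.6]
grip_width: 0.0001
```

```bash
python3 -c "
from h import *
plan(.5245,-.1835,.05)"
```

```text
t 19.65 pos [ 0.5375 -0.176   0.1046] yaw 15.5 tilt [ 0.02   0.006 -1.   ] w 0.0001 F [ 0.78 -0.26  0.6 ] q [-0.32  0.42 -0.01  1.12  0.01  0.98]
world d(mm) [-13.   -7.5 -54.6] tool d now-axes [-15.6   3.7  54.3]
```

Call:
send_rows([
  [[-0.008, 0, 0.006, 0], [-0.003, 0, 0.01, 0], [0, 0, 0.014, 0], [0, 0, 0.014, 0], [0, 0, 0.008, 0], [0, 0, 0.001, 0], [0, 0, 0, 0], [0, 0, 0, 0]],
])

```text
clock: 20.45
eef_pos: [0.5278, -0.1792, 0.0478]
tool_rot: [0.991, 0.134, 0.011, -0.002]
ft_force: [-0.5, 0.1, -0.5]
grip_width: 0.0002
```

```bash
python3 -c "
from h import *
plan(.5245,-.1835,.03)
c=snap('wrist','w7');crop('w7',180,130,420,310,3.3,'w7a')"
```

```text
t 20.45 pos [ 0.5278 -0.1792  0.0478] yaw 15.4 tilt [ 0.021  0.006 -1.   ] w 0.0002 F [-0.53  0.06 -0.46] q [-0.33  0.45 -0.12  0.98  0.01  0.97]
world d(mm) [ -3.3  -4.3 -17.8] tool d now-axes [-4.8  3.3 17.7]
```

View pics/w7a.png

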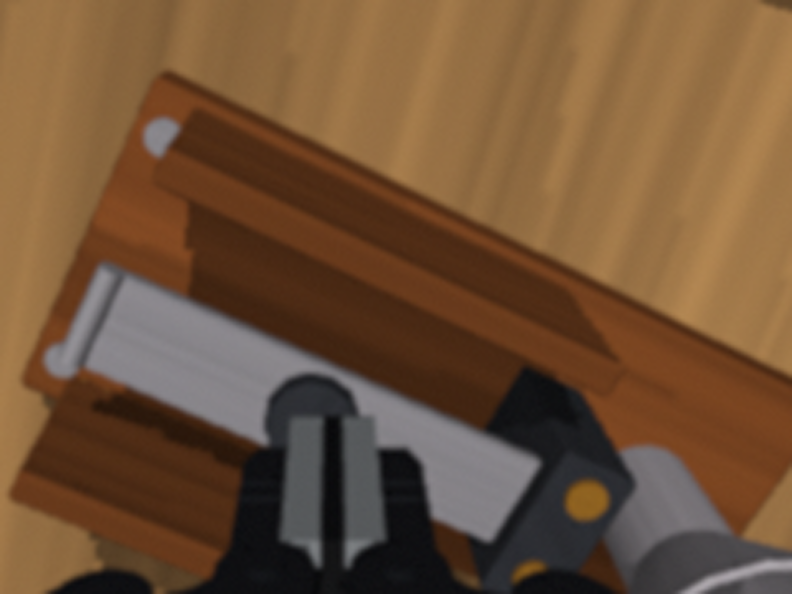

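The stud is at crop (310,420) with the fingers slightly right of it, consistent with the planned (-4.8, +3.3) mm correction.

Call:
send_rows([
  [[-0.003, 0.002, 0.005, 0], [-0.0015, 0.001, 0.004, 0], [0, 0, 0.003, 0], [0, 0, 0, 0], [0, 0, 0, 0], [0, 0, 0, 0], [0, 0, 0, 0], [0, 0, 0, 0]],
])

```text
clock: 21.3
eef_pos: [0.5257, -0.1843, 0.0364]
tool_rot: [0.991, 0.134, 0.012, -0.001]
ft_force: [0.6, 0.1, -0.2]
grip_width: 0.0001
```

```bash
python3 -c "
from h import *
plan(.5245,-.1835,.03)"
```

```text
t 21.30 pos [ 0.5257 -0.1843  0.0364] yaw 15.4 tilt [ 0.024  0.005 -1.   ] w 0.0001 F [ 0.63  0.13 -0.22] q [-0.34  0.46 -0.14  0.95  0.01  0.96]
world d(mm) [-1.2  0.8 -6.4] tool d now-axes [-1.1 -1.1  6.4]
```

Within about 1 mm. Pressing.

Call:
send_rows([
  [[-0.001, 0, 0.003, 0], [0, 0, 0.002, 0], [0, 0, 0.001, 0], [0, 0, 0.001, 0], [0, 0, 0.001, 0], [0, 0, 0.0007, 0], [0, 0, 0.0007, 0], [0, 0, 0.0007, 0]],
])

```text
clock: 22.1
eef_pos: [0.5248, -0.1845, 0.0271]
tool_rot: [0.991, 0.134, 0.013, -0.001]
ft_force: [-2.1, 0.0, 5.8]
grip_width: 0.0
```

```bash
python3 -c "
from h import *
F(3)"
```

```text
t 22.20 [  -2.38    0.62    5.76  524.87 -184.5    27.09] sd [0.4  0.5  0.07 0.02 0.01 0.04] tau [  0.06 -41.53  21.07  -1.06   0.07  -0.  ]
```

Call:
send_rows([
  [[0, 0, 0.001, 0], [0, 0, 0.0008, 0], [0, 0, 0.0008, 0], [0, 0, 0.0008, 0], [0, 0, 0.0008, 0], [0, 0, 0.0008, 0], [0, 0, 0.0008, 0], [0, 0, 0.0008, 0]],
])

```text
clock: 23.0
eef_pos: [0.5249, -0.1845, 0.0267]
tool_rot: [0.991, 0.134, 0.014, 0.0]
ft_force: [-3.5, 0.4, 6.8]
grip_width: 0.0003
```

```bash
python3 -c "
from h import *
F(8)
c=snap('wrist','w8')"
```

```text
t 23.35 [  -3.08    0.66    6.9   524.94 -184.53   26.69] sd [0.29 0.4  0.46 0.02 0.01 0.02] tau [  0.07 -40.88  21.    -1.28   0.07  -0.  ]
```

Call:
send_rows([
  [[0, 0, 0.001, 0], [0, 0, 0.001, 0], [0, 0, 0.001, 0], [0, 0, 0.001, 0], [0, 0, 0.001, 0], [0, 0, 0.001, 0], [0, 0, 0.001, 0], [0, 0, 0.001, 0]],
])

```text
clock: 24.2
eef_pos: [0.525, -0.1846, 0.0262]
tool_rot: [0.991, 0.134, 0.016, 0.001]
ft_force: [-3.9, 1.9, 8.8]
grip_width: -0.0001
```

```bash
python3 -c "
from h import *
F(8)
c=snap('wrist','w9');crop('w9',180,130,420,310,3.3,'w9a')"
```

```text
t 24.55 [  -3.68    0.87    8.22  525.   -184.56   26.24] sd [0.47 0.46 0.5  0.01 0.01 0.01] tau [  0.07 -40.16  20.9   -1.49   0.07  -0.  ]
```

View pics/w9a.png

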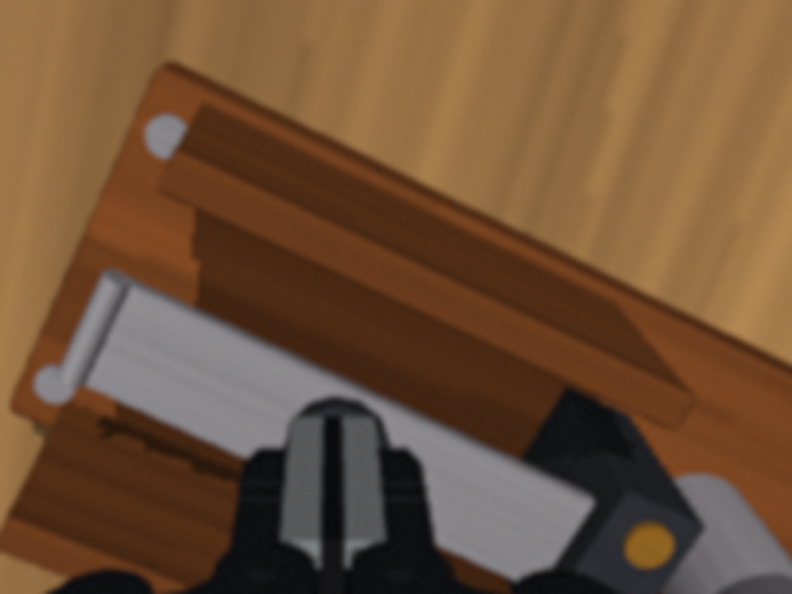

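Right: 8.2 N at TCP 26.24 mm, so about 3 mm of give and sound. The middle spring gives most (about 6.7 mm), so the target is its funnel at (0.683, -0.008). Now to fetch the plug.

Call:
send_rows([
  [[0, 0, -0.01, 0], [0, 0, -0.03, 0], [0, 0, -0.035, 0], [0.013, -0.016, -0.025, -2], [0.0255, -0.031, -0.01, -4], [0.0255, -0.031, 0, -4.3], [0.0255, -0.031, 0, -4.3], [0.0255, -0.031, 0, -4.3]],
])

```text
clock: 25.4
eef_pos: [0.5763, -0.0121, 0.146]
tool_rot: [0.955, 0.295, 0.018, 0.005]
ft_force: [0.6, -0.6, 0.2]
grip_width: -0.0002
```

Call:
send_rows([
  [[0.0255, -0.031, 0, -4.3], [0.0255, -0.031, 0, -4.3], [0.0255, -0.031, 0, -4.3], [0.0255, -0.031, 0, -4.3], [0.0255, -0.031, 0, -4.3], [0.0255, -0.031, 0, -4.3], [0.0255, -0.031, 0, -4.3], [0.015, -0.018, 0, -4.3]],
], hand=0.2)

```text
clock: 26.2
eef_pos: [0.527, 0.299, 0.1467]
tool_rot: [0.818, 0.575, 0.019, 0.012]
ft_force: [-0.8, -0.6, -0.2]
grip_width: 0.0341
```

```bash
python3 -c "
from h import *
plan(.4689,.3786,.06,75.4)"
```

```text
t 26.20 pos [0.527  0.299  0.1467] yaw 70.3 tilt [ 0.045  0.004 -0.999] w 0.0341 F [-0.8  -0.56 -0.22] q [ 0.53  0.44  0.14  1.23 -0.02  0.87]
world d(mm) [-58.1  79.6 -86.7] tool d now-axes [ 53.8 -85.1  84.3]
turn(deg tool z) -5.1
  in final axes [ 60.8 -79.8  84.7]
```

Call:
send_rows([
  [[0.016, -0.024, 0.005, -4], [0.016, -0.024, 0.01, -1], [0.016, -0.024, 0.015, 0], [0.004, -0.008, 0.02, 0], [0, 0, 0.02, 0], [0, 0, 0.012, 0], [0, 0, 0, 0], [0, 0, 0, 0]],
])

```text
clock: 27.0
eef_pos: [0.4654, 0.3815, 0.0625]
tool_rot: [0.787, 0.616, 0.022, 0.012]
ft_force: [-1.2, -0.4, 0.3]
grip_width: 0.0339
```

```bash
python3 -c "
from h import *
plan(.4689,.3786,.05,75.4)
snap('wrist','w10')"
```

```text
t 27.00 pos [0.4654 0.3815 0.0625] yaw 76.1 tilt [ 0.049  0.009 -0.999] w 0.0339 F [-1.2  -0.44  0.34] q [ 0.7   0.5  -0.    1.03 -0.03  0.94]
world d(mm) [  3.5  -2.9 -12.5] tool d now-axes [-2.2  3.5 12.6]
turn(deg tool z) 0.7
  in final axes [-2.1  3.5 12.6]
```

View pics/w10.png

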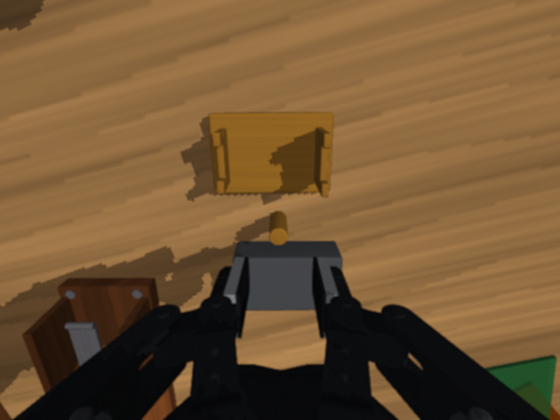

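The wrist view shows the plug top at (279,238), the stand's near edge at row 194, the lead block below row 242, and the open fingers at columns 240 and 318.

```bash
python3 -c "
from h import *
c=load('w10')
print('plug top',P(c,279,238,z=.036).round(4),P(c,279,238).round(4))
for p in ((278,214),(278,222),(278,230)): print(P(c,*p).round(4))
print('stand edge',P(c,225,193,z=.01).round(4),P(c,320,195,z=.01).round(4))
print('lead top edge',P(c,236,255,z=.032).round(4),P(c,340,254,z=.032).round(4), 'foot',P(c,237,243,z=0).round(4),P(c,338,243,z=0).round(4))
for p in ((238,262),(240,262),(240,270),(318,262),(320,262),(318,270)): print('finger',p,P(c,*p).round(4))
crop('w10',200,180,360,320,4.5,'w10a')
"
```

```text
plug top [0.4719 0.3782 0.036 ] [0.4713 0.3784 0.0372]
[0.464  0.3798 0.0093]
[0.464  0.3796 0.0253]
[0.4654 0.3791 0.0362]
stand edge [0.4368 0.3445 0.01  ] [0.4563 0.4153 0.01  ]
lead top edge [0.4796 0.343  0.032 ] [0.4984 0.4193 0.032 ] foot [0.485  0.3383 0.    ] [0.5067 0.4229 0.    ]
finger (238, 262) [0.4488 0.3619 0.0996]
finger (240, 262) [0.4493 0.3628 0.0993]
finger (240, 270) [0.4491 0.3637 0.1073]
finger (318, 262) [0.4584 0.4006 0.1004]
finger (320, 262) [0.4587 0.4016 0.1002]
finger (318, 270) [0.4583 0.3996 0.1074]
```

View pics/w10a.png

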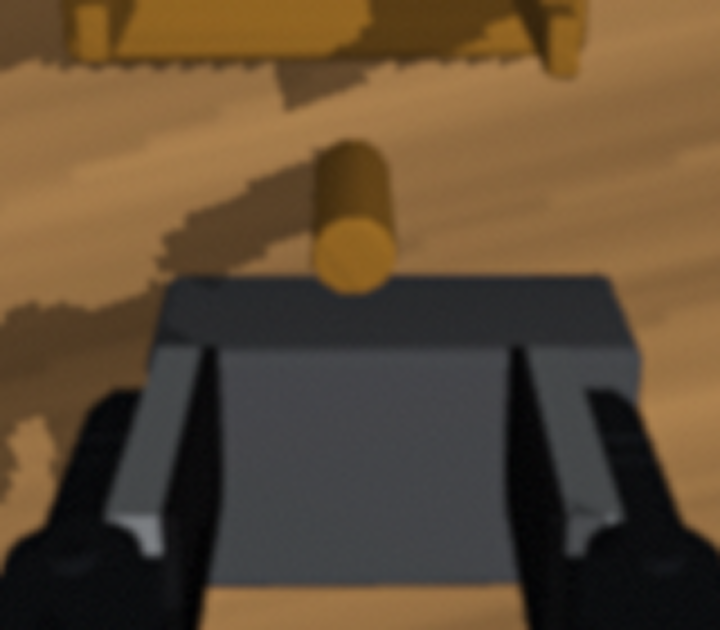

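Call:
send_rows([
  [[-0.001, 0.002, 0.01, 0], [0, 0, 0.012, 0], [0, 0, 0.012, 0], [0, 0, 0.01, 0], [0, 0, 0.006, 0], [0, 0, 0.002, 0], [0, 0, 0, 0], [0, 0, 0, 0]],
])

```text
clock: 27.85
eef_pos: [0.4723, 0.38, 0.0078]
tool_rot: [0.788, 0.615, 0.024, 0.012]
ft_force: [-0.2, -0.0, -0.4]
grip_width: 0.0345
```

```bash
python3 -c "
from h import *
plan(.4695,.3785,-.018,75.4)
c=snap('wrist','w11')
crop('w11',200,160,360,320,4,'w11a')
for v in (256,258,260,264): print([P(c,u,v).round(4).tolist() for u in (238,242,279,318,322)])
"
```

```text
t 27.85 pos [0.4723 0.38   0.0078] yaw 75.9 tilt [ 0.052  0.01  -0.999] w 0.0345 F [-0.24 -0.01 -0.43] q [ 0.69  0.56 -0.06  0.91 -0.02  0.94]
world d(mm) [ -2.8  -1.5 -25.8] tool d now-axes [-2.7 -3.6 25.6]
turn(deg tool z) 0.5
  in final axes [-2.7 -3.5 25.6]
[[0.4755, 0.3492, 0.0004], [0.4768, 0.3514, -0.0007], [0.4638, 0.3796, 0.0336], [0.489, 0.4008, 0.0005], [0.4901, 0.4034, -0.0001]]
[[0.456, 0.3597, 0.0399], [0.4563, 0.3618, 0.0404], [0.4643, 0.3794, 0.0347], [0.4657, 0.3996, 0.0412], [0.4667, 0.4016, 0.0405]]
[[0.4561, 0.3599, 0.0419], [0.4564, 0.3619, 0.0422], [0.4646, 0.3794, 0.0364], [0.4652, 0.3993, 0.0439], [0.466, 0.4013, 0.0434]]
[[0.4555, 0.3607, 0.047], [0.4565, 0.3623, 0.0462], [0.4668, 0.3788, 0.0367], [0.4651, 0.3988, 0.0476], [0.4662, 0.4008, 0.0468]]
```

View pics/w11a.png

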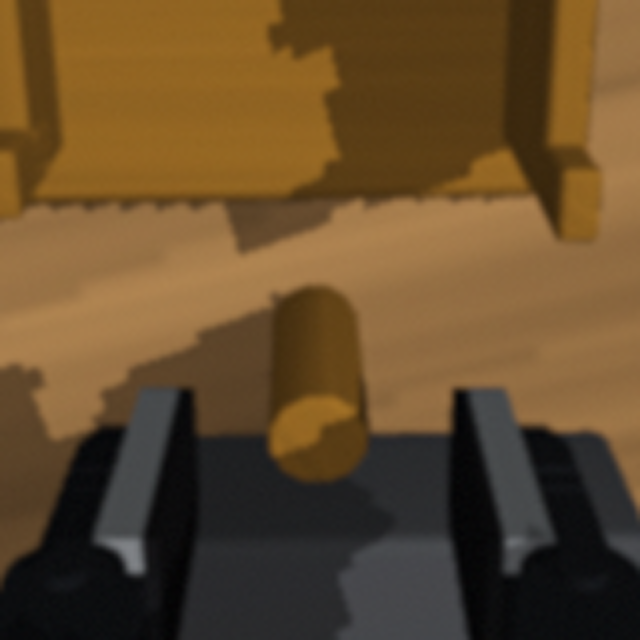

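Call:
send_rows([
  [[0, -0.003, 0.001, 0], [0, -0.001, 0.005, 0], [0, 0, 0.007, 0], [0, 0, 0.006, 0], [0, 0, 0.003, 0], [0, 0, 0.001, 0], [0, 0, 0, 0], [0, 0, 0, 0]],
])

```text
clock: 28.7
eef_pos: [0.4698, 0.382, -0.0164]
tool_rot: [0.788, 0.615, 0.025, 0.012]
ft_force: [0.5, 1.0, 0.9]
grip_width: 0.0342
```

```bash
python3 -c "
from h import *
plan(.4695,.3785,-.018,75.4)
c=snap('wrist','w12')
crop('w12',200,160,360,320,4,'w12a')
for v in (258,260,264): print([P(c,u,v).round(4).tolist() for u in (238,242,279,318,322)])
"
```

```text
t 28.70 pos [ 0.4698  0.382  -0.0164] yaw 76.0 tilt [ 0.053  0.012 -0.999] w 0.0342 F [0.54 1.03 0.91] q [ 0.7   0.59 -0.08  0.85 -0.03  0.94]
world d(mm) [-0.3 -3.5 -1.6] tool d now-axes [-3.5  0.5  1.5]
turn(deg tool z) 0.6
  in final axes [-3.5  0.5  1.6]
[[0.4533, 0.3618, 0.0161], [0.4542, 0.3636, 0.0154], [0.4642, 0.3809, 0.0064], [0.4627, 0.4016, 0.0178], [0.4636, 0.4036, 0.0172]]
[[0.4535, 0.3619, 0.0178], [0.454, 0.3639, 0.0178], [0.4645, 0.3808, 0.0079], [0.4636, 0.4014, 0.0183], [0.4641, 0.4033, 0.0183]]
[[0.4525, 0.3629, 0.0235], [0.4542, 0.3642, 0.0213], [0.465, 0.3807, 0.0113], [0.462, 0.4008, 0.0244], [0.4638, 0.4027, 0.0223]]
```

View pics/w12a.png

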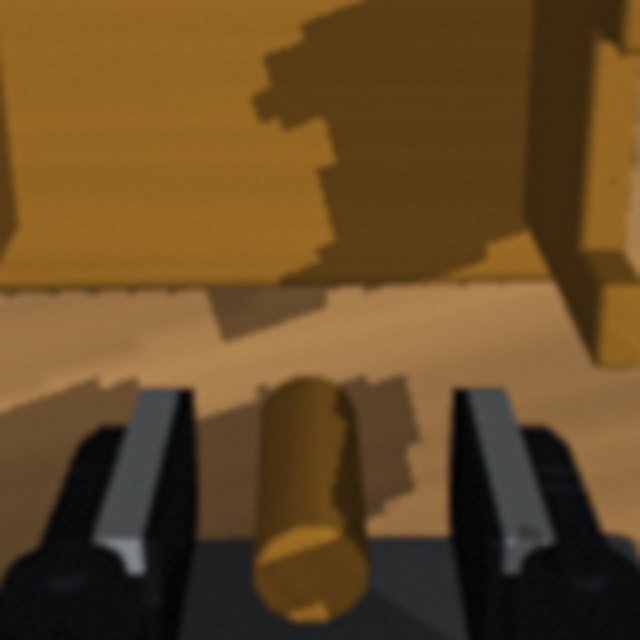

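The plug sits between the pads with the tips about 14 mm above the table. Closing with a small centring shift.

Call:
send_rows([
  [[-0.002, 0, 0.0, 0], [0, 0, 0, 0], [0, 0, 0, 0], [0, 0, 0, 0], [0, 0, 0, 0], [0, 0, 0, 0], [0, 0, 0, 0], [0, 0, 0, 0]],
], hand=1)

```text
clock: 29.55
eef_pos: [0.4695, 0.38, -0.0159]
tool_rot: [0.788, 0.615, 0.025, 0.012]
ft_force: [0.3, 0.3, -0.2]
grip_width: 0.012
```

```bash
python3 -c "
from h import *
plan(.4695,.3785,-.018,75.4)
c=snap('wrist','w13')
crop('w13',200,160,360,320,4,'w13a')
"
```

```text
t 29.55 pos [ 0.4695  0.38   -0.0159] yaw 76.0 tilt [ 0.054  0.012 -0.998] w 0.0120 F [ 0.34  0.28 -0.2 ] q [ 0.69  0.58 -0.09  0.85 -0.03  0.94]
world d(mm) [-0.  -1.5 -2.1] tool d now-axes [-1.6  0.2  2.1]
turn(deg tool z) 0.6
  in final axes [-1.6  0.2  2.1]
```

View pics/w13a.png

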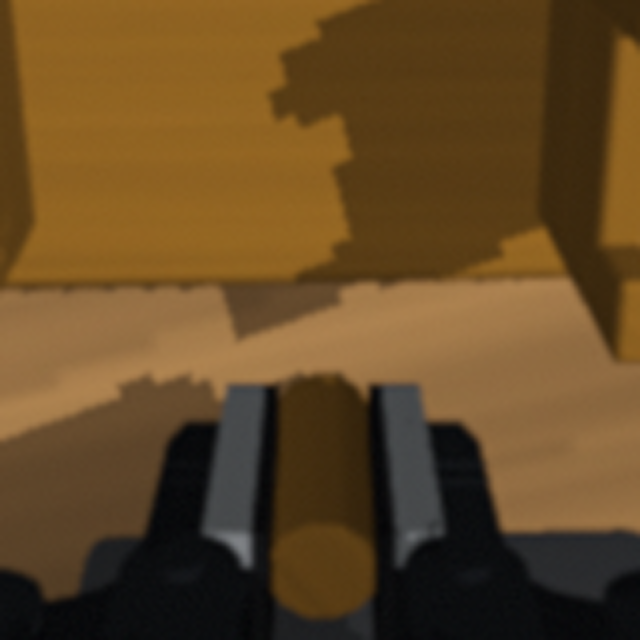

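Plug gripped (opening 12 mm). Lifting.

Call:
send_rows([
  [[0, 0, -0.005, 0], [0, 0, -0.015, 0], [0, 0.001, -0.025, 0], [0, 0.001, -0.03, 0], [0, 0.001, -0.03, 0], [0, 0, -0.02, 0], [0, 0, 0, 0], [0, 0, 0, 0]],
])

```text
clock: 30.4
eef_pos: [0.4647, 0.3771, 0.1141]
tool_rot: [0.788, 0.615, 0.024, 0.012]
ft_force: [-0.5, -0.0, -0.6]
grip_width: 0.012
```

```bash
python3 -c "
from h import *
plan(.6831,-.0083,.11,30)
c=snap('wrist','w14')
crop('w14',200,160,360,320,4,'w14a')
c=snap('side','s3'); crop('s3',60,120,260,300,4,'s3a')
"
```

```text
t 30.40 pos [0.4647 0.3771 0.1141] yaw 76.0 tilt [ 0.052  0.011 -0.999] w 0.0120 F [-0.5  -0.02 -0.56] q [ 0.7   0.45  0.06  1.14 -0.03  0.94]
world d(mm) [ 218.4 -385.4   -4.1] tool d now-axes [-320.9  305.2   11.3]
turn(deg tool z) 46.0
  in final axes [ -3.6 442.3  25.2]
```

View pics/s3a.png

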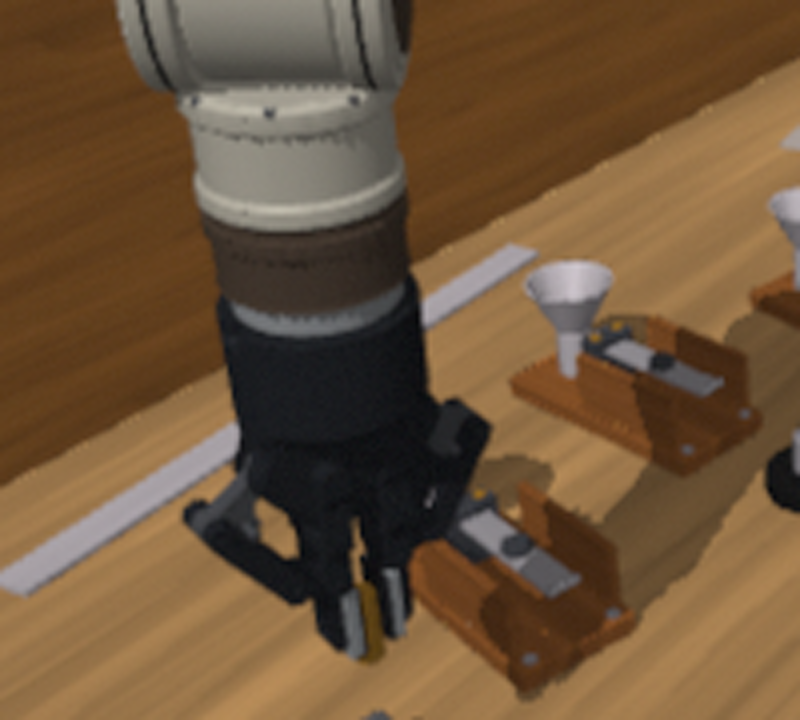

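View pics/w14a.png

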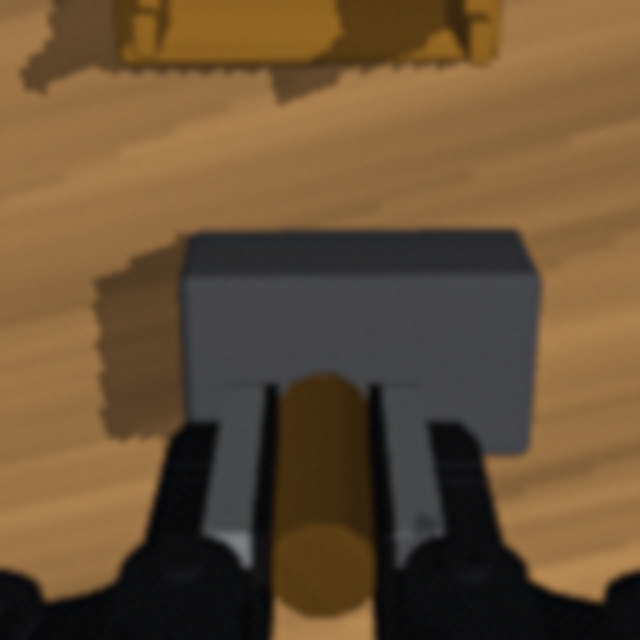

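Plug is firmly held, and the stand and lead block are undisturbed. Moving to the middle funnel with constant yaw.

```bash
python3 -c "
from h import *
c=load('w14')
print(P(c,280.7,302.5,z=.166).round(4),P(c,281,303).round(4))
for v in (258,265,275,285): print(P(c,281,v).round(4))
"
```

```text
[0.4658 0.3746 0.166 ] [0.4652 0.3748 0.1671]
[0.4589 0.3771 0.1376]
[0.459  0.3769 0.1447]
[0.4595 0.3766 0.1531]
[0.4587 0.3766 0.1626]
```

Call:
send_rows([
  [[-0.02, 0.019, 0.0, 0], [-0.032, 0.0305, 0.0007, 0], [-0.032, 0.0305, 0.0007, 0], [-0.032, 0.0305, 0.0007, 0], [-0.032, 0.0305, 0.0007, 0], [-0.032, 0.0305, 0.0007, 0], [-0.032, 0.0305, 0.0007, 0], [-0.032, 0.0305, 0.0007, 0]],
])

```text
clock: 31.3
eef_pos: [0.6274, 0.0782, 0.098]
tool_rot: [0.784, 0.621, 0.012, 0.007]
ft_force: [1.8, 0.6, -1.2]
grip_width: 0.0118
```

```bash
python3 -c "
from h import *
plan(.6831,-.0083,.11)"
```

```text
t 31.30 pos [0.6274 0.0782 0.098 ] yaw 76.8 tilt [ 0.028  0.004 -1.   ] w 0.0118 F [ 1.82  0.65 -1.22] q [0.12 0.54 0.16 1.17 0.   0.35]
world d(mm) [ 55.7 -86.5  12. ] tool d now-axes [-71.3  74.3 -10.8]
```

Call:
send_rows([
  [[-0.025, 0.026, -0.004, 0], [-0.022, 0.023, -0.004, 0], [-0.015, 0.015, -0.003, 0], [-0.005, 0.005, -0.002, 0], [0, 0, 0, 0], [0, 0, 0, 0], [0, 0, 0, 0], [0, 0, 0, 0]],
])

```text
clock: 32.1
eef_pos: [0.6743, -0.0108, 0.0979]
tool_rot: [0.786, 0.618, 0.004, 0.0]
ft_force: [0.2, 0.4, -1.0]
grip_width: 0.012
```

```bash
python3 -c "
from h import *
plan(.682,-.007,.10)
c=snap('wrist','w15')"
```

```text
t 32.10 pos [ 0.6743 -0.0108  0.0979] yaw 76.4 tilt [ 0.006  0.004 -1.   ] w 0.0120 F [ 0.22  0.43 -0.96] q [-0.02  0.64  0.34  1.27  0.    0.22]
world d(mm) [7.7 3.8 2.1] tool d now-axes [ 5.5  6.6 -2. ]
```

View pics/w15.png

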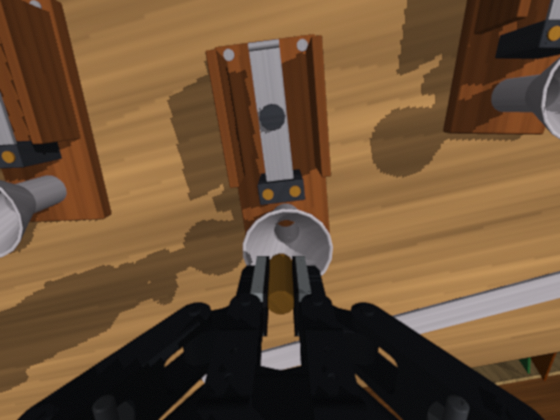

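The rim spans columns 243–332 with its top at row 210. The plug, at (280,285), is above it and slightly left.

```bash
python3 -c "
from h import *
c=load('w15')
a=[P(c,243,248,z=.085),P(c,332,248,z=.085)];print(a[0].round(4),a[1].round(4),((a[0]+a[1])/2).round(4), P(c,287.5,210,z=.085).round(4))
for v in (262,270,280): print(P(c,280,v).round(4))
print(P(c,280,302,z=.15).round(4),P(c,280,302).round(4))
"
```

```text
[ 0.675  -0.0382  0.085 ] [0.6893 0.0206 0.085 ] [ 0.6822 -0.0088  0.085 ] [ 0.6556 -0.0027  0.085 ]
[ 0.6699 -0.0113  0.1254]
[ 0.6701 -0.0113  0.1335]
[ 0.6704 -0.0114  0.1424]
[ 0.6772 -0.0131  0.15  ] [ 0.6774 -0.0132  0.1498]
```

Call:
send_rows([
  [[0.003, 0.003, 0.004, 0], [0.0025, 0.002, 0.007, 0], [0, 0, 0.007, 0], [0, 0, 0.006, 0], [0, 0, 0.004, 0], [0, 0, 0, 0], [0, 0, 0, 0], [0, 0, 0, 0]],
])

```text
clock: 32.95
eef_pos: [0.6804, -0.0037, 0.0672]
tool_rot: [0.785, 0.619, 0.003, 0.0]
ft_force: [0.1, -0.2, -0.5]
grip_width: 0.0123
```

```bash
python3 -c "
from h import *
plan(.6805,-.0066,.064)
c=snap('wrist','w16');crop('w16',200,160,360,320,4,'w16a')
for v in (262,270,280): print(P(c,280,v).round(4))
c=snap('side','s4');crop('s4',120,120,320,270,4,'s4a')"
```

```text
t 32.95 pos [ 0.6804 -0.0037  0.0672] yaw 76.6 tilt [ 0.006  0.004 -1.   ] w 0.0123 F [ 0.05 -0.24 -0.55] q [-0.01  0.67  0.32  1.21  0.    0.23]
world d(mm) [ 0.1 -2.9 -3.2] tool d now-axes [-2.8  0.8  3.2]
[ 0.6758 -0.0042  0.095 ]
[ 0.6771 -0.0045  0.1011]
[ 0.6768 -0.0045  0.1113]
```

View pics/w16a.png

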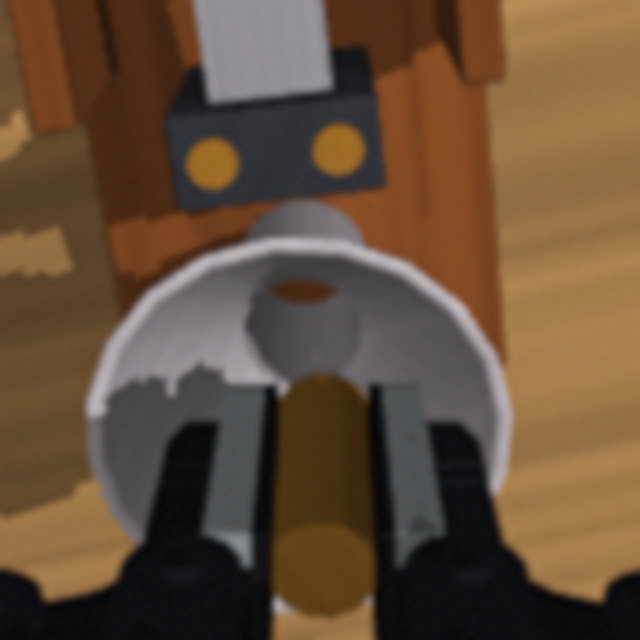

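View pics/s4a.png

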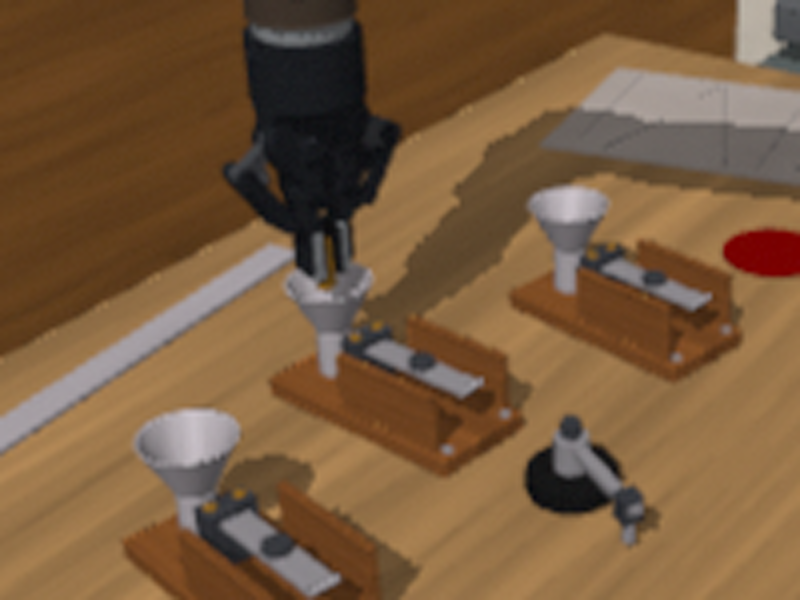

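Call:
send_rows([
  [[-0.002, 0, 0.001, 0], [-0.0005, 0, 0.001, 0], [0, 0, 0, 0], [0, 0, 0, 0], [0, 0, 0, 0], [0, 0, 0, 0], [0, 0, 0, 0], [0, 0, 0, 0]],
])

```text
clock: 33.85
eef_pos: [0.6806, -0.0066, 0.0665]
tool_rot: [0.785, 0.619, 0.004, 0.001]
ft_force: [0.4, -0.1, -2.2]
grip_width: 0.0116
```

```bash
python3 -c "
from h import *
plan(.6805,-.0066,.064)
c=snap('wrist','w17');crop('w17',200,160,360,320,4,'w17a')
for v in (262,270,280): print(P(c,280,v).round(4))
"
```

```text
t 33.85 pos [ 0.6806 -0.0066  0.0665] yaw 76.5 tilt [ 0.008  0.004 -1.   ] w 0.0116 F [ 0.43 -0.05 -2.22] q [-0.01  0.67  0.32  1.21  0.    0.22]
world d(mm) [-0.1 -0.  -2.5] tool d now-axes [-0.  -0.1  2.5]
[ 0.6763 -0.0071  0.0936]
[ 0.6766 -0.0072  0.1016]
[ 0.6772 -0.0074  0.1099]
```

View pics/w17a.png

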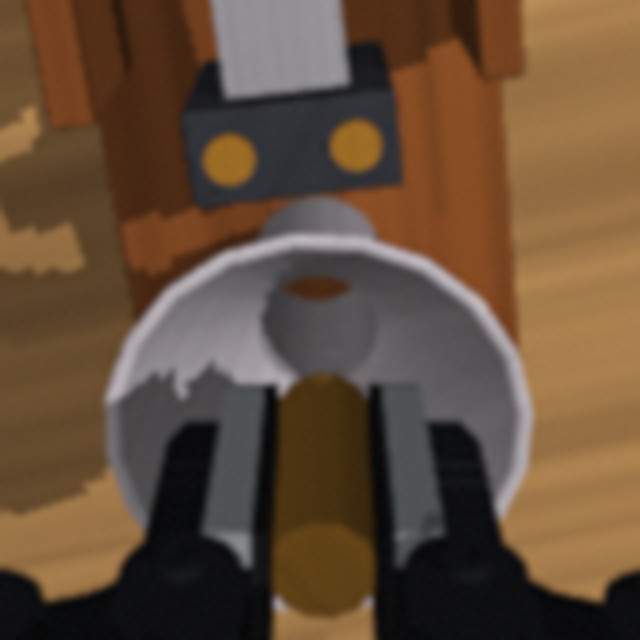

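The plug is now centred over the funnel: the well hole is at crop column 320 and the plug at 323. Releasing.

Call:
send_rows([
  [[0, 0, 0, 0], [0, 0, 0, 0], [0, 0, 0, 0], [0, 0, 0, 0], [0, 0, 0, 0], [0, 0, 0, 0], [0, 0, 0, 0], [0, 0, 0, 0]],
], hand=0.2)

```text
clock: 34.7
eef_pos: [0.681, -0.0065, 0.067]
tool_rot: [0.785, 0.619, 0.005, 0.001]
ft_force: [0.1, -0.1, -1.3]
grip_width: 0.034
```

Call:
send_rows([
  [[0, 0, -0.01, 0], [0, 0, -0.03, 0], [0, 0, -0.04, 0], [0, 0, -0.04, 0], [0, -0.03, -0.02, 0], [0, -0.03, 0, 0], [0, -0.02, 0, 0], [0, 0, 0, 0]],
])

```text
clock: 35.5
eef_pos: [0.6011, 0.0118, 0.2166]
tool_rot: [0.785, 0.619, 0.007, 0.002]
ft_force: [0.5, -0.6, 0.1]
grip_width: 0.0345
```

```bash
python3 -c "
from h import *
plan(.6805,-.0066,.064)
c=snap('wrist','w18')
c=snap('top','t1');crop('t1',180,80,380,220,4,'t1a')"
```

```text
t 35.50 pos [0.6011 0.0118 0.2166] yaw 76.5 tilt [ 0.013  0.005 -1.   ] w 0.0345 F [ 0.54 -0.63  0.07] q [0.02 0.43 0.31 1.43 0.   0.25]
world d(mm) [  79.4  -18.4 -152.6] tool d now-axes [ -0.5  79.7 153.6]
```

View pics/w18.png

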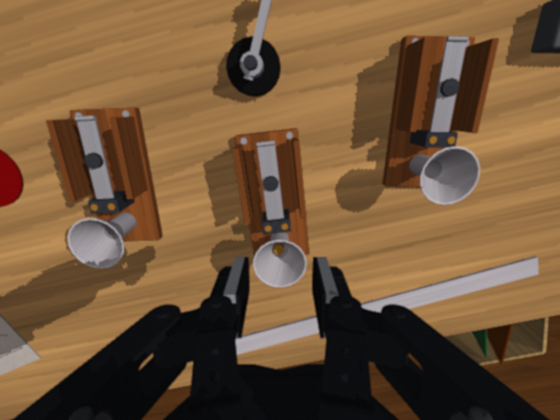

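View pics/t1.png

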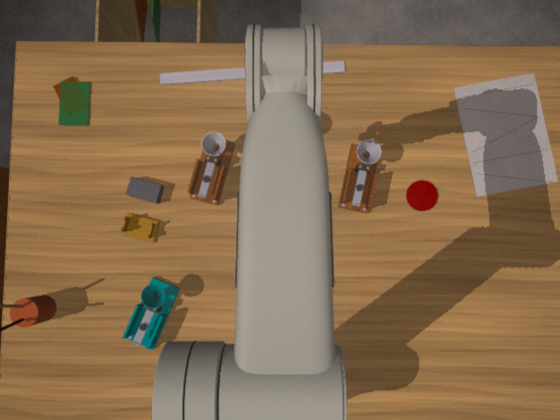

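```bash
python3 -c "
from h import *
c=load('w18')
for p in ((278,249),(279,251),(277,251),(278,246),(278,254),(279,275)): print(p,P(c,*p).round(4),c['image'][p[1],p[0]])
crop('w18',240,220,320,300,7,'w18a')"
```

```text
(278, 249) [ 0.6821 -0.0107  0.0516] [94 64 22]
(279, 251) [ 0.6851 -0.0101  0.0516] [93 63 22]
(277, 251) [ 0.6847 -0.0126  0.0512] [108  73  24]
(278, 246) [ 0.6782 -0.0097  0.0514] [92 62 21]
(278, 254) [ 0.6891 -0.0124  0.0511] [94 70 46]
(279, 275) [ 0.7054 -0.0151  0.0737] [167 161 166]
```

View pics/w18a.png

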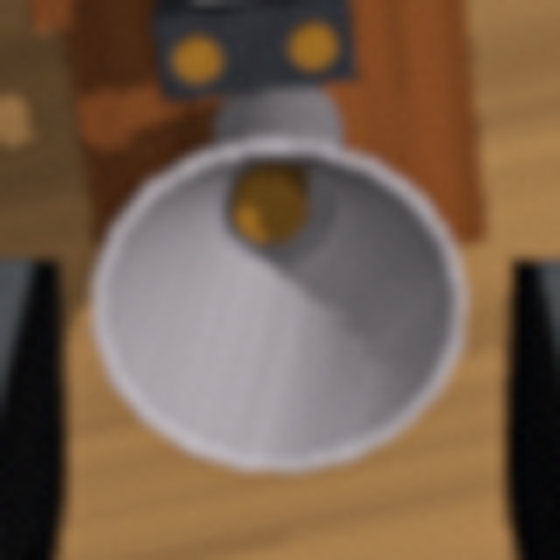

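The plug top measures z = 51.4 mm, against 50.5 mm expected when seated on the well floor. The bystanders in view look unmoved and the arm is clear.

```bash
python3 -c "
from h import *
print(order.job_done())"
```

```text
the job is handed in; nothing more can be done
None
```

I pressed the three springs from left to right, and the middle one gives most. The plug is seated in its well, and the job was handed in at about 35.6 s of the 67 s allowed.

| Spring | Hold force | Give |
|---|---|---|
| Left | 8.1 N | about 2 mm |
| Middle | 8.3 N | about 6.7 mm |
| Right | 8.2 N | about 3 mm |

- **Force:** the highest reading while pressing was about 10 N, on the left spring. Forces were only read between moves, not continuously.
- **Plug:** after the drop its top measured 51.4 mm above the table. A plug resting on the well floor would read 50.5 mm.
- **Bystanders:** the lead block, iron stand and glass circle look unmoved between the first and last top views. The arm hid the circle cutter in the last top view; it was upright in the final wrist picture, but I did not measure it. The turquoise look-alike was left alone.

Two things disagreed with the description:
- **Fingertip height:** both cameras and the contact force put the fingertips about 26–31 mm behind the reported TCP, not 11 mm ahead of it. I worked from the measured offset.
- **Middle spring:** its give was less than the stated "about 9 mm", but still more than twice that of either other spring.

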